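# Brush the brass plates in the clip jig

## Robot

A 6-joint arm with a two-finger parallel gripper is mounted at the origin on a cart in front of the work surface, level with it; the furniture and walls round the work are solid. World frame = base frame: x ahead of the robot, y to its left, z up, the work surface at z = 0. Lengths are in m, angles in rad, forces in N, time in s.
With the tool pointing down it reaches from about 0.375 to 0.9 m from the base axis. Payload 3.1 kg.
Tool frame: the origin (TCP) lies midway between the tips of the shut fingers; the grasp point (between the pads) lies 19 mm behind it; x points along the fingers, z is the direction in which the jaws open and shut, and the axes are right-handed (so a half turn about x gives the same grasp; the last joint's range is limited). The gripper opens to 85 mm and grips with 20 to 120 N. Pads are 22 mm wide; open, the fingers measure 114 mm over their backs; the gripper's body (76 mm by 85 mm) begins 54 mm behind the grasp point. The pads swing forward as they close: fully open they stand 13 mm farther back than shut.
Start: joints at [1.026, 0.527, 1.433, -0, 1.181, -0.178], TCP at [0.224, 0.583, 0.231] pointing down, gripper open.
Joint ranges: [-3.08, 3.08], [-0.75, 2.2], [0.22, 2.44], [-1.43, 4.57], [0, 2.65], [-2.85, 2.85]. Speed limits (rad/s): [2.79, 2.79, 3.14, 3.14, 3.14, 3.14].

## Interface

Orientations are given as a unit quaternion [x, y, z, w].
In Python, from station import status, snapshot, camera_params, ticket gives the robot as it stands.
- The arm moves only by the tool arm_command, never from a script. Its argument "series" is a list that holds one entry, the list of rows, each a list of 4 numbers: the shift along the tool's x, y, z in mm, then the turn about the tool's x in rad. A call has 1 to 10 rows; each row shifts and turns the commanded pose from where the row before left it, along the tool's axes as they then stand; what a row does not reach is not made up. A row lasts 1/10 s, in which the tool goes at most 50 mm and 8.59 degrees, less where a joint would pass 70% of its speed; a pose out of reach is approached as far as the arm can. A call is refused whole if a number of a shift passes 50 or a number of a turn 0.15, either way. A call with a gripper value outside its range is refused whole. "jaw" is the opening in per cent of the stroke, from 0 (shut) to 100 (fully open), set as the call begins (left out, the last holds). The fingers move at their own pace and stop on an object; "force" is the grip in N (left out, the last holds). Time passes only in rows, so rows that do not move let the fingers close. It gives the time, the measured TCP pose, the force and the opening at its end, in the units of the state.
- status.sense(): the state, without advancing time (a new reading comes with each control period).
- snapshot(name): name is "scene" or "top" or "wrist"; returns the picture (384x512x3 uint8, red, green, blue); there is no depth.
- camera_params(name): a dict with "fovy" (degrees; the focal length in pixels is half the picture's height over the tangent of half this angle, whatever the lens; pixels are square), "cx", "cy" (the principal point, pixels), "extrinsics" (4x4, takes a point from camera to world coordinates); the wrist camera has in their place "mount" (4x4, takes a point from camera to tool coordinates, whose origin is the TCP and whose axes are the tool frame's). Camera axes: x right, y down, z forward; pixel columns grow to the right and rows downward; lengths in m; the calibration is good to about 2 mm. A picture is of the moment at which its call begins: read the wrist's pose just before it. camera_params takes no time and is no camera call.
- ticket.sign_off(): hands the job in, once; it reports no verdict.
The state is a dict: "t": time; "q": joint angles; "qd": joint speeds; "tau": joint torques, N m; "tcp_pos": TCP position; "tool_rot": TCP orientation; "force": force on the tool from outside, world axes, zero at the start; "ft_torque": the same for the moment, N m; "finger_gap": opening from 0.0 (shut) to 1.0 (fully open).
Only numpy, scipy, OpenCV 4.12 (cv2) and the standard library are available. Lean on these libraries where they do the work, as an engineer would, in place of code of your own. Each camera call takes 0.05 s, during which the arm holds its last target. There are 200 camera calls.

## Task

Brush the faces of all the brass plates that lie on the rubber mat: seat each plate fully in a pocket of the jig (any pocket) and swing that pocket's spring clip onto its end, then, with all plates clipped, run the brush carriage to its far stop and back to its parking stop. Afterwards swing the clips well clear, and only then press the ejector lever right down so that the plates rise, and lay the plates flat in the wooden tray. Leave the thread spool, the beeswax and the glue bottle where they are.

Things in the scene. Friction and masses are not known exactly. Their poses are not given: they have to be found in the camera images.
- jig: Fixed grey-painted jig plate, 23 mm thick, x -62 to 90, y -165 to 125 mm; origin on the bench under the middle pocket, z up; clips on its +x side. Pockets centred at x 0, y -64 (pocket 0), 0 (1), 64 mm (2): 82 (x) x 30 (y) mm, 5 mm deep, floor at z 18, mouth chamfered at z 23 mm; a seated plate stands 2 mm proud (underside z 18, top z 25). Guide rods on both long edges, end blocks 26 mm high.
- clip0 (a joint): Spring clip of pocket 0; turns on an upright screw at jig (54, -64) mm. -0.05 to 1.5 rad: at 0 the nose points to jig -x, onto the plate 10 mm from its end; at a the nose is at jig (54 - 26 cos a, -64 + 26 sin a) mm. Over about 0.9 it is clear of the plate. Stays where left (0.03 N m friction); riding up on a plate takes about 5 N at the knob.
- clip1 (a joint): Spring clip of pocket 1; turns on an upright screw at jig (54, 0) mm. -0.05 to 1.5 rad: at 0 the nose points to jig -x, onto the plate 10 mm from its end; at a the nose is at jig (54 - 26 cos a, 0 + 26 sin a) mm. Over about 0.9 it is clear of the plate. Stays where left (0.03 N m friction); riding up on a plate takes about 5 N at the knob.
- clip2 (a joint): Spring clip of pocket 2; turns on an upright screw at jig (54, 64) mm. -0.05 to 1.5 rad: at 0 the nose points to jig -x, onto the plate 10 mm from its end; at a the nose is at jig (54 - 26 cos a, 64 + 26 sin a) mm. Over about 0.9 it is clear of the plate. Stays where left (0.03 N m friction); riding up on a plate takes about 5 N at the knob.
- knob0 (a point): Thumb knob on the tail of clip 0: upright pin 10 mm across, jig z 30 to 46 mm, 22 mm from the screw opposite the nose: at clip angle a at jig (54 + 22 cos a, -64 - 22 sin a) mm; this point on its axis at jig z 41 mm. Pinch it from above (it may turn between the fingers) and lead it round the screw.
- knob1 (a point): Thumb knob on the tail of clip 1: upright pin 10 mm across, jig z 30 to 46 mm, 22 mm from the screw opposite the nose: at clip angle a at jig (54 + 22 cos a, 0 - 22 sin a) mm; this point on its axis at jig z 41 mm. Pinch it from above (it may turn between the fingers) and lead it round the screw.
- knob2 (a point): Thumb knob on the tail of clip 2: upright pin 10 mm across, jig z 30 to 46 mm, 22 mm from the screw opposite the nose: at clip angle a at jig (54 + 22 cos a, 64 - 22 sin a) mm; this point on its axis at jig z 41 mm. Pinch it from above (it may turn between the fingers) and lead it round the screw.
- nose0: Sprung leaf of clip 0, its round nose (radius 5 mm) 26 mm from the screw; presses a plate with about 2 N. At rest the nose's underside is at jig z 23.5 mm, 1.5 mm below a seated plate's top, so it rides up the plate's edge as it is swung on. Origin on the screw axis at jig z 23 mm; its -x points to the nose.
- nose1: Sprung leaf of clip 1, its round nose (radius 5 mm) 26 mm from the screw; presses a plate with about 2 N. At rest the nose's underside is at jig z 23.5 mm, 1.5 mm below a seated plate's top, so it rides up the plate's edge as it is swung on. Origin on the screw axis at jig z 23 mm; its -x points to the nose.
- nose2: Sprung leaf of clip 2, its round nose (radius 5 mm) 26 mm from the screw; presses a plate with about 2 N. At rest the nose's underside is at jig z 23.5 mm, 1.5 mm below a seated plate's top, so it rides up the plate's edge as it is swung on. Origin on the screw axis at jig z 23 mm; its -x points to the nose.
- carriage (a joint): Brush carriage running along jig y on the guide rods: 0 at its parking stop (centre at jig y -138 mm), 0.238 m at the far stop (jig y +100 mm); the round brush under its beam then has passed all pockets. Slides with 2 N friction and stays where it is left. Its beam is 63 mm high and 34 mm wide in y.
- carriage_knob (a point): Upright black knob on the carriage, on the jig's -x side, at jig x -97 mm: 16 mm across, from jig z 34 to 69 mm; this point is on its axis at jig z 60 mm. Pinch it from above.
- ejector (a joint): Ejector lever at the jig's +y end: 0 up (at rest, lift bars down), 0.32 rad fully pressed; then the lift bars have raised all plates by about 4.5 mm, so that they stand 6.5 mm proud. It turns about an axis along jig x at jig (0, 140, 19) mm and stays where it is left (about 3 to 5 N at the pad to move).
- ejector_pad (a point): Top centre of the lever's black press pad (36 x 28 mm), 44 mm from the lever's axis; at rest at jig (0, 184, 39) mm, fully pressed about 14 mm lower.
- mat: Black rubber mat fixed on the bench, 110 (x) x 180 (y) x 4 mm; origin at the centre of its underside. The plates to be brushed lie on it.
- plate0: Brass plate 76 (x) x 26 (y) x 7 mm, 115 g, two small screw marks on its top; origin at the centre of its underside, z up. All alike; two or three are there (None if absent).
- plate1: Brass plate 76 (x) x 26 (y) x 7 mm, 115 g, two small screw marks on its top; origin at the centre of its underside, z up. All alike; two or three are there (None if absent).
- plate2: Brass plate 76 (x) x 26 (y) x 7 mm, 115 g, two small screw marks on its top; origin at the centre of its underside, z up. All alike; two or three are there (None if absent).
- tray: Shallow wooden tray for the finished plates, loose, 116 (x) x 182 (y) mm, 16 mm high, walls and floor 5 mm; origin at the centre of its underside.
- spool: Bystander: spool of natural thread, 38 mm across, 36 mm high; origin at the centre of its underside.
- wax: Bystander: block of beeswax 30 x 46 x 18 mm; origin at the centre of its underside.
- glue: Bystander: white glue bottle, 38 mm across, 126 mm high; origin at the centre of its underside.
Mind the look-alikes: they are no part of the job. Leave any blue, green or pink look-alike of the plate0 alone.

How it is judged:
On the way, in this order (a step that is already met when the one before it is completed fails the run):
1. every plate lies fully seated in a pocket and is held by that pocket's clip (((x of plate0 in the frame of jig between -0.005 and 0.005 m and y of plate0 in the frame of jig between -0.069 and -0.059 m) or (x of plate0 in the frame of jig between -0.005 and 0.005 m and y of plate0 in the frame of jig between -0.005 and 0.005 m) or (x of plate0 in the frame of jig between -0.005 and 0.005 m and y of plate0 in the frame of jig between 0.059 and 0.069 m)) and z of plate0 in the frame of jig between 0.0165 and 0.0195 m and contact force between any of nose0, nose1, nose2 and plate0 above 0.4 N and ((x of plate1 in the frame of jig between -0.005 and 0.005 m and y of plate1 in the frame of jig between -0.069 and -0.059 m) or (x of plate1 in the frame of jig between -0.005 and 0.005 m and y of plate1 in the frame of jig between -0.005 and 0.005 m) or (x of plate1 in the frame of jig between -0.005 and 0.005 m and y of plate1 in the frame of jig between 0.059 and 0.069 m)) and z of plate1 in the frame of jig between 0.0165 and 0.0195 m and contact force between any of nose0, nose1, nose2 and plate1 above 0.4 N and ((x of plate2 in the frame of jig between -0.005 and 0.005 m and y of plate2 in the frame of jig between -0.069 and -0.059 m) or (x of plate2 in the frame of jig between -0.005 and 0.005 m and y of plate2 in the frame of jig between -0.005 and 0.005 m) or (x of plate2 in the frame of jig between -0.005 and 0.005 m and y of plate2 in the frame of jig between 0.059 and 0.069 m)) and z of plate2 in the frame of jig between 0.0165 and 0.0195 m and contact force between any of nose0, nose1, nose2 and plate2 above 0.4 N), for 0.2 s.
2. the brush carriage is at its far stop, the plates still seated and clipped (all of step 1 and value of joint carriage above 0.226 m), for 0.05 s.
3. the carriage is back at its parking stop (value of joint carriage below 0.012 m), for 0.1 s.
4. all clips are swung clear (value of joint carriage below 0.012 m and value of joint each of clip0, clip1, clip2 above 0.9 rad), for 0.1 s.
5. the ejector lever is pressed down and the plates have risen in their pockets (value of joint ejector above 0.25 rad and value of joint each of clip0, clip1, clip2 above 0.9 rad and ((x of plate0 in the frame of jig between -0.005 and 0.005 m and y of plate0 in the frame of jig between -0.069 and -0.059 m) or (x of plate0 in the frame of jig between -0.005 and 0.005 m and y of plate0 in the frame of jig between -0.005 and 0.005 m) or (x of plate0 in the frame of jig between -0.005 and 0.005 m and y of plate0 in the frame of jig between 0.059 and 0.069 m)) and z of each of plate0, plate1, plate2 in the frame of jig above 0.0205 m and ((x of plate1 in the frame of jig between -0.005 and 0.005 m and y of plate1 in the frame of jig between -0.069 and -0.059 m) or (x of plate1 in the frame of jig between -0.005 and 0.005 m and y of plate1 in the frame of jig between -0.005 and 0.005 m) or (x of plate1 in the frame of jig between -0.005 and 0.005 m and y of plate1 in the frame of jig between 0.059 and 0.069 m)) and ((x of plate2 in the frame of jig between -0.005 and 0.005 m and y of plate2 in the frame of jig between -0.069 and -0.059 m) or (x of plate2 in the frame of jig between -0.005 and 0.005 m and y of plate2 in the frame of jig between -0.005 and 0.005 m) or (x of plate2 in the frame of jig between -0.005 and 0.005 m and y of plate2 in the frame of jig between 0.059 and 0.069 m))), for 0.1 s.
At the end, for the whole second after the job is handed in: Every plate lies flat (within 0.35 rad) and at rest in the tray, inside its walls, the clips are swung clear (over 0.9 rad), the carriage stands at its parking stop (within 12 mm) (all of step 4 and x of plate0 in the frame of tray between -0.05 and 0.05 m and y of plate0 in the frame of tray between -0.083 and 0.083 m and z of plate0 in the frame of tray between 0.001 and 0.023 m and angle between the z axis of each of plate0, plate1, plate2 and the z axis of tray, either way round below 0.35 rad and linear speed of each of plate0, plate1, plate2 below 0.02 m/s and x of plate1 in the frame of tray between -0.05 and 0.05 m and y of plate1 in the frame of tray between -0.083 and 0.083 m and z of plate1 in the frame of tray between 0.001 and 0.023 m and x of plate2 in the frame of tray between -0.05 and 0.05 m and y of plate2 in the frame of tray between -0.083 and 0.083 m and z of plate2 in the frame of tray between 0.001 and 0.023 m and angle between tray's own z axis and vertical below 0.1 rad); the robot touches nothing.
It fails at once if the thread spool is knocked away (over 30 mm) (distance of spool from where it was at the start of the episode above 0.03 m).
It fails at once if the beeswax is knocked away (over 30 mm) (distance of wax from where it was at the start of the episode above 0.03 m).
It fails at once if the glue bottle is knocked away (over 30 mm) (distance of glue from where it was at the start of the episode above 0.03 m).
It fails at once if the ejector is pressed while a clip still holds a plate (value of joint ejector above 0.15 rad and (contact force between any of nose0, nose1, nose2 and plate0 above 0.4 N or contact force between any of nose0, nose1, nose2 and plate1 above 0.4 N or contact force between any of nose0, nose1, nose2 and plate2 above 0.4 N)).
Of plate0, plate1, plate2 only 2 to 3 are there at a start; the rules pass over those that are not, and their reading is None.
At some moment in a run one of tray may be knocked a few centimetres aside while the robot is not near it.
Once in a run the grip may slacken for a moment while it holds something.
It also fails if it takes over 210 s, if anything falls off the work surface, if the arm or the gripper's body presses on something with over 40 N, if the wrist force passes 120 N, or if a joint passes its speed limit or range.

## Working session

There is one attempt and no reset: what is moved stays moved. The work goes in short steps, Python scripts to look and compute and a tool call to move; the robot and the scene stay as the last step left them, time stands still between calls to the robot, and variables do not carry over. Pictures are saved under pics/ and viewed, about 12 in all and at most 16, crops included, and the job is handed in when it is done.

Besides the shell and the picture viewer there is one more tool, called after "Request:" as name([rows], argument=value, ...), one row to a line, values as JSON. arm_command: Moves the arm, as the interface text tells. Its arguments: {"type":"object","properties":{"series":{"type":"array"},"jaw":{"type":"number"},"force":{"type":"number"}},"required":["series"]}

```bash
ls; mkdir -p pics
cat > h.py <<'E'
import numpy as np, cv2
from station import status, snapshot, camera_params, ticket
from scipy.spatial.transform import Rotation as R
def snap(n,f):
    im=snapshot(n); cv2.imwrite(f'pics/{f}.png',im[:,:,::-1]); return im
def tool():
    s=status.sense(); T=np.eye(4); T[:3,:3]=R.from_quat(s['tool_rot']).as_matrix(); T[:3,3]=s['tcp_pos']; return T
def cam(n):
    c=camera_params(n); E=np.array(c['extrinsics']) if 'extrinsics' in c else tool()@np.array(c['mount'])
    return 192/np.tan(np.radians(c['fovy'])/2),c['cx'],c['cy'],E
def ray(C,uv,z):
    f,cx,cy,E=C; uv=np.atleast_2d(uv).astype(float)
    d=np.c_[(uv-[cx,cy])/f,np.ones(len(uv))]@E[:3,:3].T
    return E[:3,3]+d*((z-E[2,3])/d[:,2])[:,None]
def proj(C,P):
    f,cx,cy,E=C; p=(np.atleast_2d(P)-E[:3,3])@E[:3,:3]
    return p[:,:2]/p[:,2:]*f+[cx,cy]
E
python3 - <<'E'
from h import *
print(status.sense())
a=snap('scene','s0');b=snap('top','t0')
for n in('scene','top','wrist'):print(n,camera_params(n))
cv2.imwrite('pics/t0b.png',cv2.resize(b[:,:,::-1],(800,600),interpolation=cv2.INTER_CUBIC))
E
```

```text
pics
{'t': 0.0, 'q': array([ 1.02551557e+00,  5.28442917e-01,  1.43388950e+00,  2.31397103e-05,
        1.18136536e+00, -1.78517961e-01]), 'qd': array([-9.09106072e-04,  2.28073524e-05,  1.25856324e-04,  9.42056714e-05,
        1.06675798e-03,  2.38071993e-04]), 'tau': array([-3.40471024e-04, -4.42354882e+01, -1.78028101e+01, -1.92129251e-04,
        8.29021126e-03,  1.45999411e-05]), 'tcp_pos': array([0.22373175, 0.5828365 , 0.23035195]), 'tool_rot': array([-0.40073487,  0.58347708,  0.40013694,  0.58211381]), 'force': array([-0.24006342, -0.32028709, -0.33903689]), 'ft_torque': array([0.04209115, 0.00352851, 0.00135692]), 'finger_gap': 1.0013513014390476}
scene {'fovy': 57.139866149236084, 'cx': 258.3935608619512, 'cy': 194.2566211966779, 'extrinsics': array([[ 0.50302544, -0.60337666,  0.61879076, -0.1144086 ],
       [-0.86424766, -0.34583945,  0.36533692, -0.33639255],
       [-0.00643352, -0.71856223, -0.69543291,  0.80183873],
       [ 0.        ,  0.        ,  0.        ,  1.        ]])}
top {'fovy': 54.195892408851904, 'cx': 256.45589306539415, 'cy': 193.54895916682085, 'extrinsics': array([[-0.05434739, -0.97617947,  0.21004761,  0.36842414],
       [-0.99851875,  0.05367474, -0.0089061 ,  0.0796887 ],
       [-0.0025803 , -0.2102205 , -0.97765059,  0.99182883],
       [ 0.        ,  0.        ,  0.        ,  1.        ]])}
wrist {'fovy': 58.07680526636755, 'cx': 257.7698098370062, 'cy': 193.46375842208818, 'mount': array([[ 1.16011681e-03, -2.84708484e-01,  9.58613443e-01,
        -1.42787086e-01],
       [ 2.16878042e-04, -9.58613994e-01, -2.84708910e-01,
         7.17609790e-02],
       [ 9.99999304e-01,  5.38197798e-04, -1.05035719e-03,
         1.37202832e-03],
       [ 0.00000000e+00,  0.00000000e+00,  0.00000000e+00,
         1.00000000e+00]])}
```

View pics/t0b.png

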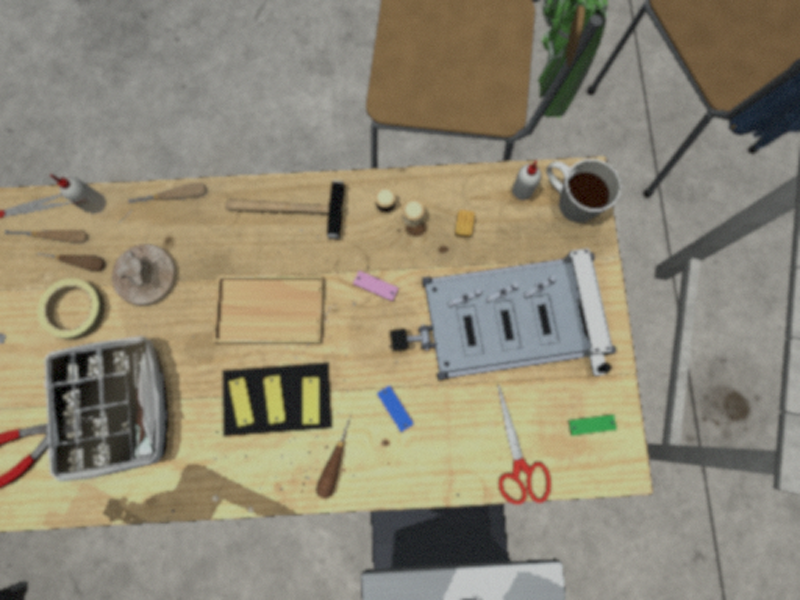

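View pics/s0.png

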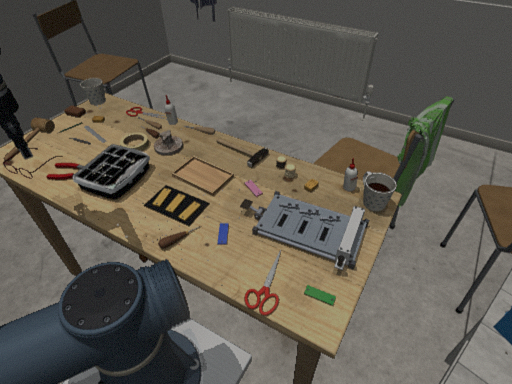

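The top view shows three brass plates on the black mat, at about (240,400), (274,398) and (311,400) in the 800 px picture. The tray is at (270,310). The jig is at (515,315), with its clips on the far side, the ejector pad at (400,340) and the carriage at (592,310). The blue, green and pink look-alikes lie off the mat.

Run:
```python
from h import *
im=cv2.imread('pics/t0.png'); hsv=cv2.cvtColor(im,cv2.COLOR_BGR2HSV)
C=cam('top')
# plates: yellow inside mat area
m=cv2.inRange(hsv,(20,100,90),(35,255,255)); m[:, :140]=0;m[:,215:]=0;m[:230]=0;m[280:]=0
n,l,st,ce=cv2.connectedComponentsWithStats(m)
for i in range(1,n):
    if st[i,4]<100: continue
    c=cv2.findContours((l==i).astype('u1')*255 if 0 else np.uint8(l==i),0,2)[0][0]
    P=ray(C,c.reshape(-1,2),0.011)[:,:2]; r=cv2.minAreaRect((P*1000).astype('f4')); print('plate',st[i],r)
# jig: bluish grey
j=cv2.inRange(hsv,(95,15,80),(125,110,230)); j[:,:265]=0; j[:160]=0; j[245:]=0;j[:,400:]=0
j=cv2.morphologyEx(j,cv2.MORPH_OPEN,np.ones((3,3)))
n,l,st,ce=cv2.connectedComponentsWithStats(j); i=1+st[1:,4].argmax(); print(st[i])
c=max(cv2.findContours(np.uint8(l==i),0,2)[0],key=cv2.contourArea)
P=ray(C,c.reshape(-1,2),0.023)[:,:2]; print('jig',cv2.minAreaRect((P*1000).astype('f4')))
# dark slots in pockets
d=cv2.inRange(hsv,(0,0,0),(180,255,50)); d[:190]=0; d[230:]=0; d[:,285:]=d[:,285:]; d[:,:290]=0; d[:,360:]=0
n,l,st,ce=cv2.connectedComponentsWithStats(d)
for i in range(1,n):
    if st[i,4]<40: continue
    c=cv2.findContours(np.uint8(l==i),0,2)[0][0]; P=ray(C,c.reshape(-1,2),0.018)[:,:2]; print('slot',st[i],cv2.minAreaRect((P*1000).astype('f4')))
for nm,uv,z in (('tray',(np.array([[217,278],[323,278],[324,344],[217,342]]))/1.5625,.016),('spool',[[414/1.5625,211/1.5625]],.036),('wax',[[465/1.5625,224/1.5625]],.018),('glue',[[527/1.5625,185/1.5625]],.06),('cknob',[[602/1.5625,367/1.5625]],.069),('pad',[[400/1.5625,340/1.5625]],.039)):
    print(nm,ray(C,uv,z)[:,:2].round(3).tolist())
im=cv2.imread('pics/t0.png')
cv2.imwrite('pics/jc.png',cv2.resize(im[150:255,240:400],(800,525),interpolation=cv2.INTER_CUBIC))
```

```text
plate [146 241  17  32 349] ((427.1018981933594, 344.3556823730469), (79.03955078125, 29.657943725585938), 12.069053649902344)
plate [168 240  15  32 350] ((428.52947998046875, 289.5201416015625), (79.45014953613281, 29.734041213989258), 6.9409942626953125)
plate [193 241  12  31 355] ((422.98565673828125, 229.25648498535156), (28.62608528137207, 77.23372650146484), 88.56848907470703)
[ 272  167  106   75 5716]
jig ((542.5546875, -105.42304992675781), (166.68572998046875, 256.5622863769531), 5.328550338745117)
slot [346 196   5  17  47] ((536.347900390625, -168.6927490234375), (43.66127014160156, 7.309488296508789), 5.1965131759643555)
slot [322 200   5  17  48] ((529.3295288085938, -104.74893951416016), (43.16770935058594, 7.385673522949219), 4.0402512550354)
slot [298 203   5  17  46] ((524.4136962890625, -40.8924446105957), (43.12036895751953, 7.239308834075928), 6.657323837280273)
tray [[0.638, 0.384], [0.628, 0.202], [0.514, 0.203], [0.527, 0.383]]
spool [[0.734, 0.039]]
wax [[0.712, -0.049]]
glue [[0.76, -0.154]]
cknob [[0.446, -0.239]]
pad [[0.51, 0.076]]
```

View pics/jc.png

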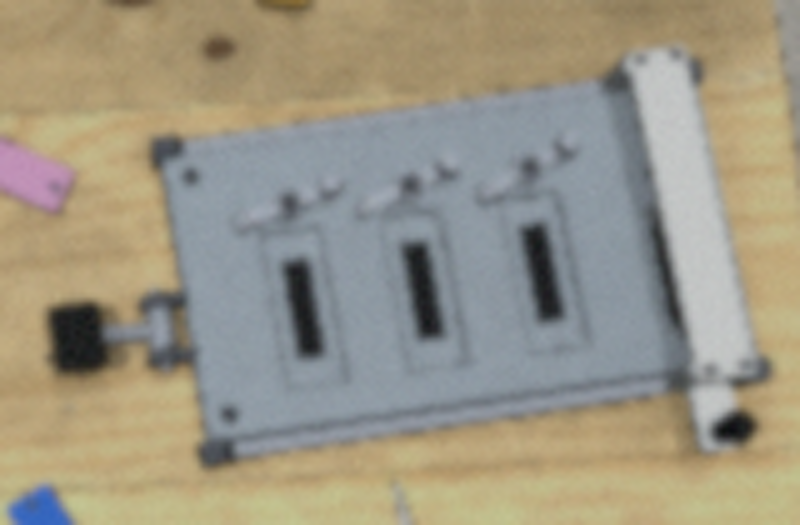

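```bash
cat >> h.py <<'E'
JIG=dict(o=np.array([.5300,-.1048]),a=.0932)
def j2w(x,y): # jig mm -> world m
    c,s=np.cos(JIG['a']),np.sin(JIG['a']); return JIG['o']+np.array([c*x-s*y,s*x+c*y])/1000
def w2j(p):
    c,s=np.cos(JIG['a']),np.sin(JIG['a']); d=(np.asarray(p)[...,:2]-JIG['o'])*1000; return d@np.array([[c,-s],[s,c]])
def yaw(T): return np.arctan2(T[1,2],T[0,2])
def go(xy,z,ya,T=None,lab=''):
    """turn first (tool x), then shift in mm, tool axes; ya=world angle of jaw axis (mod pi)"""
    T=tool() if T is None else T; dy=(ya-yaw(T)+np.pi/2)%np.pi-np.pi/2
    t=-dy # tool x points down
    T2=T.copy(); T2[:3,:3]=T[:3,:3]@R.from_rotvec([t,0,0]).as_matrix()
    d=T2[:3,:3].T@(np.r_[xy,z]-T[:3,3])*1000
    print(lab,'turn %.3f'%t,'shift',d.round(1)); T2[:3,3]=np.r_[xy,z]; return T2
def st(): 
    s=status.sense(); T=tool(); print('t %.1f'%s['t'],'tcp',T[:3,3].round(4),'yaw %.3f'%yaw(T),'gap %.3f'%s['finger_gap'],'F',np.round(s['force'],1),'q6 %.2f'%s['q'][5],'tilt',T[:3,0].round(3)); return T
E
python3 - <<'E'
from h import *
T=st(); print(T.round(3))
T=go([.44,.24],.25,np.pi/2+.12,lab='look mat')
go(j2w(-20,0),.25,np.pi/2+.093,T,'look jig')
E
```

```text
t 0.1 tcp [0.2238 0.5829 0.2304] yaw 1.204 gap 1.003 F [-0.4  0.2 -0.8] q6 -0.18 tilt [-0.001 -0.002 -1.   ]
[[-0.001 -0.933  0.359  0.224]
 [-0.002  0.359  0.933  0.583]
 [-1.     0.    -0.002  0.23 ]
 [ 0.     0.     0.     1.   ]]
look mat turn -0.487 shift [ -19.2 -173.6 -366.3]
look jig turn 0.027 shift [   0.5  -37.6 -351.7]
```

Request:
arm_command([
  [[-5,0,0,-0.12],[-5,0,0,-0.12],[-5,0,0,-0.12],[-5,0,0,-0.127]],
], jaw=50)

```text
t: 0.5
tcp_pos: [0.2239, 0.5831, 0.2509]
tool_rot: [0.53, -0.468, -0.53, -0.467]
force: [1.1, 0.6, 0.0]
finger_gap: 0.502
```

Request:
arm_command([
  [[0,-17,-37,0],[0,-17,-37,0],[0,-17,-37,0],[0,-17,-37,0],[0,-17,-37,0],[0,-17,-37,0],[0,-17,-37,0],[0,-17,-37,0],[0,-17,-37,0],[0,-20,-33,0]],
])

```text
t: 1.5
tcp_pos: [0.4397, 0.239, 0.251]
tool_rot: [-0.529, 0.47, 0.529, 0.469]
force: [-0.4, 0.8, 0.8]
finger_gap: 0.502
```

Request:
arm_command([
  [[0,0,0,0],[0,0,0,0],[0,0,0,0]],
])

```text
t: 1.8
tcp_pos: [0.4388, 0.2413, 0.251]
tool_rot: [-0.529, 0.469, 0.53, 0.469]
force: [0.5, -0.2, -0.4]
finger_gap: 0.504
```

Run:
```python
from h import *
st(); C=cam('wrist'); im=snap('wrist','w1')[:,:,::-1]; np.savez('pics/w1.npz',E=C[3])
hsv=cv2.cvtColor(im,cv2.COLOR_BGR2HSV)
m=cv2.inRange(hsv,(20,100,90),(35,255,255)); m=cv2.morphologyEx(m,2,np.ones((3,3)))
for c in cv2.findContours(m,0,2)[0]:
    if cv2.contourArea(c)<500: continue
    P=ray(C,c.reshape(-1,2),.011)[:,:2]*1000; print(cv2.boundingRect(c),cv2.minAreaRect(P.astype('f4')))
```

```text
t 1.8 tcp [0.4388 0.2413 0.251 ] yaw 1.692 gap 0.504 F [ 0.5 -0.2 -0.4] q6 -1.41 tilt [-0.001  0.    -1.   ]
(339, 124, 26, 70) ((428.2809753417969, 346.4409484863281), (77.89254760742188, 27.95863914489746), 11.894797325134277)
(290, 120, 28, 69) ((429.69000244140625, 291.68536376953125), (76.66974639892578, 28.148658752441406), 7.006702899932861)
(234, 107, 34, 72) ((424.1116943359375, 231.4471435546875), (28.101064682006836, 77.57272338867188), 88.63484191894531)
```

View pics/w1.png

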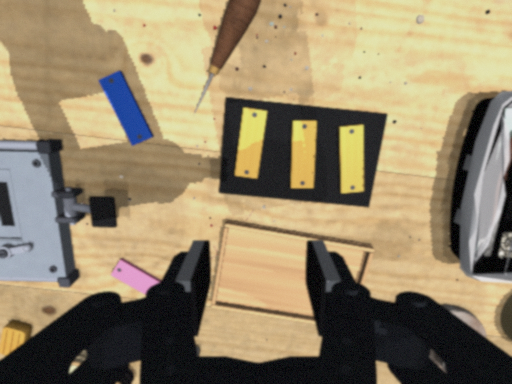

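The wrist view shows the three plates at (251,143), (304,155) and (352,158), the tray at (290,270) and the ejector pad at (103,212). The plate positions agree with the top view to within 2 mm. I'll look at the jig next.

Request:
arm_command([
  [[0,-4,-35,0.028],[0,-4,-35,0],[0,-4,-35,0],[0,-4,-35,0],[0,-4,-35,0],[0,-4,-35,0],[0,-4,-35,0],[0,-4,-35,0],[0,-4,-35,0],[0,-4,-35,0]],
])

```text
t: 2.85
tcp_pos: [0.5129, -0.1036, 0.2513]
tool_rot: [-0.523, 0.476, 0.523, 0.476]
force: [-0.1, 0.8, -0.2]
finger_gap: 0.5
```

Request:
arm_command([
  [[0,0,0,0],[0,0,0,0],[0,0,0,0]],
])

```text
t: 3.15
tcp_pos: [0.5122, -0.102, 0.2511]
tool_rot: [-0.522, 0.476, 0.524, 0.476]
force: [1.4, 0.1, 0.1]
finger_gap: 0.499
```

Run:
```python
from h import *
st(); C=cam('wrist'); im=snap('wrist','w2')[:,:,::-1]; print(C[3].round(4).tolist())
hsv=cv2.cvtColor(im,cv2.COLOR_BGR2HSV)
for i in range(3):
    print('pred pocket',i,proj(C,np.r_[j2w(0,-64+64*i),.018]).round(1), 'screw',proj(C,np.r_[j2w(54,-64+64*i),.03]).round(1))
m=cv2.inRange(hsv,(0,0,0),(180,255,45))
for c in cv2.findContours(m,0,2)[0]:
    if not 100<cv2.contourArea(c)<3000: continue
    P=ray(C,c.reshape(-1,2),.018)[:,:2]*1000; print(cv2.boundingRect(c),np.round(np.hstack(cv2.minAreaRect(P.astype('f4'))),1))
cv2.imwrite('pics/w2b.png',cv2.resize(im,(800,600),interpolation=cv2.INTER_CUBIC))
```

```text
t 3.1 tcp [ 0.5122 -0.102   0.2511] yaw 1.665 gap 0.499 F [1.4 0.1 0.1] q6 -2.08 tilt [-0.001  0.001 -1.   ]
[[-0.0942, 0.9548, 0.2819, 0.4414], [0.9956, 0.0904, 0.0264, -0.1078], [-0.0003, 0.2831, -0.9591, 0.3939], [0.0, 0.0, 0.0, 1.0]]
pred pocket 0 [[195.6 174.1]] screw [[196.2 223.3]]
pred pocket 1 [[253.  174.2]] screw [[253.  223.4]]
pred pocket 2 [[310.4 174.2]] screw [[309.9 223.4]]
(414, 165, 26, 29) [517.5  88.2  32.3  26.7   5.5]
(306, 154, 12, 43) [525.2 -39.6  48.1  11.1   5.3]
(249, 154, 11, 43) [ 531.3 -103.6   48.1   11.1    5.5]
(191, 154, 12, 43) [ 537.4 -167.5   48.3   12.2    2.8]
(133, 142, 10, 51) [ 534.6 -233.2   56.5    5.7    5.5]
(99, 75, 26, 17) [ 447.4 -259.6   15.8   26.     5.4]
```

View pics/w2b.png

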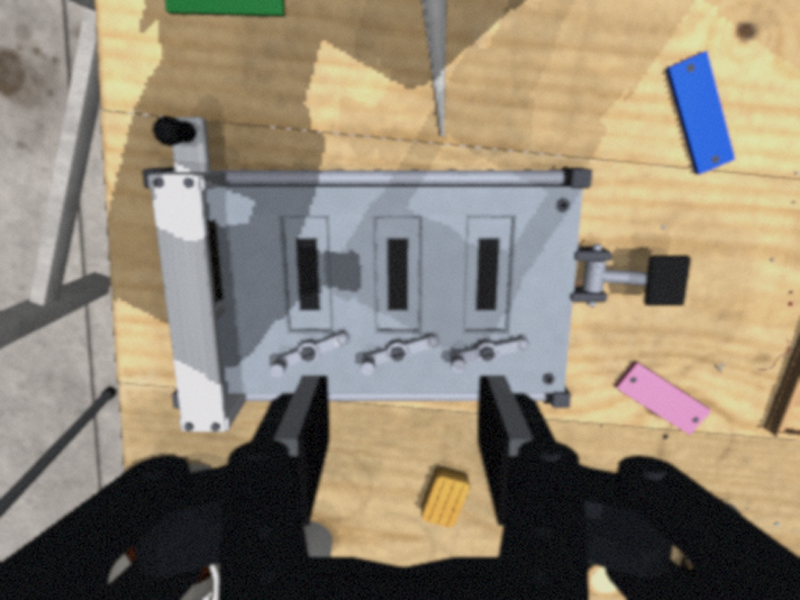

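```bash
sed -i "s/^JIG=.*/JIG=dict(o=np.array([.5307,-.1042]),a=.0945)/" h.py
cat >> h.py <<'E'
PL=dict(A=(.4277,.3454,np.radians(12.0)),B=(.4291,.2906,np.radians(7.0)),C=(.4235,.2303,np.radians(-1.4)))
E
python3 - <<'E'
from h import *
C=cam('wrist')
print('pocket outline ctr',ray(C,[254.7,174.7],.023),'top pad etc jig', w2j([.5175,.0882]), 'knobs', [w2j(ray(C,np.array(p)/1.5625,.046)[0]).round(1) for p in ((278,366),(368,362),(459,359))])
print('screws',[w2j(ray(C,np.array(p)/1.5625,.03)[0]).round(1) for p in ((308,350),(398,350),(487,349))])
print('cknob top',w2j(ray(C,np.array((168,130))/1.5625,.069)[0]))
x,y,a=PL['C']; T=go([x,y],.08,np.pi/2+a); go([x,y],.006,np.pi/2+a,T)
E
```

```text
pocket outline ctr [[ 0.52934892 -0.10297637  0.023     ]] top pad etc jig [  5.01364654 192.78709331] knobs [array([ 59.8, -82.1]), array([ 56.7, -19.4]), array([54.5, 43.7])]
screws [array([ 54.1, -63.6]), array([54.1,  1.3]), array([53.3, 65.4])]
cknob top [ -96.23329568 -129.85473277]
 turn 0.119 shift [171.5  96.6 329.8]
 turn 0.000 shift [74.  -0.1 -0.1]
```

Request:
arm_command([
  [[0,9.7,33,0.06],[0,9.7,33,0.059],[7,9.7,33,0],[17,9.7,33,0],[25,9.7,33,0],[25,9.7,33,0],[25,9.7,33,0],[25,9.7,33,0],[25,9.7,33,0],[22.5,9.7,33,0]],
], jaw=45)

```text
t: 4.2
tcp_pos: [0.4173, 0.2291, 0.079]
tool_rot: [-0.494, 0.506, 0.494, 0.506]
force: [0.3, 0.3, 0.2]
finger_gap: 0.448
```

Request:
arm_command([
  [[0,0,0,0],[0,0,0,0],[0,0,0,0]],
])

```text
t: 4.5
tcp_pos: [0.4192, 0.2269, 0.0805]
tool_rot: [-0.494, 0.506, 0.493, 0.507]
force: [0.4, 0.5, 0.1]
finger_gap: 0.45
```

Run:
```python
from h import *
st(); x,y,a=PL['C']; go([x,y],.006,np.pi/2+a)
im=snap('wrist','w3')
```

```text
t 4.5 tcp [0.4192 0.2269 0.0805] yaw 1.545 gap 0.450 F [0.4 0.5 0.1] q6 -1.28 tilt [ 0.001  0.    -1.   ]
 turn -0.002 shift [74.5 -4.1  3.5]
```

View pics/w3.png

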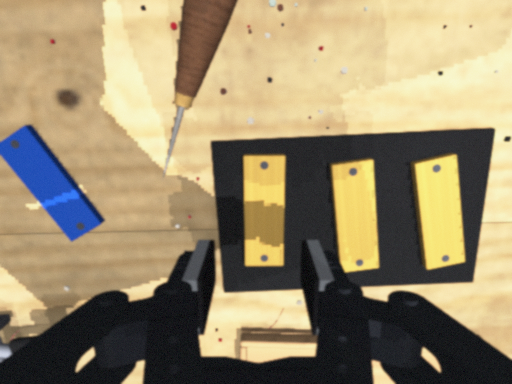

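The three plates are clear on the mat, with plate C at (265,210) roughly between the fingers. I'll correct the offset and descend.

Request:
arm_command([
  [[20,-4.1,3.5,0],[30,0,0,0],[14,0,0,0],[0,0,0,0],[0,0,0,0],[0,0,0,0]],
])

```text
t: 5.15
tcp_pos: [0.4241, 0.23, 0.017]
tool_rot: [-0.493, 0.506, 0.493, 0.508]
force: [-0.5, 0.4, 0.1]
finger_gap: 0.45
```

Run:
```python
from h import *
st(); x,y,a=PL['C']; go([x,y],.006,np.pi/2+a)
C=cam('wrist'); im=snap('wrist','w4')[:,:,::-1]
cv2.imwrite('pics/w4c.png',cv2.resize(im[150:384,130:400],(800,693))[:600])
hsv=cv2.cvtColor(im,cv2.COLOR_BGR2HSV); m=cv2.inRange(hsv,(20,100,90),(35,255,255))
for c in cv2.findContours(m,0,2)[0]:
    if cv2.contourArea(c)<500: continue
    P=ray(C,c.reshape(-1,2),.011)[:,:2]*1000; print(cv2.boundingRect(c),np.round(np.hstack(cv2.minAreaRect(P.astype('f4'))),1))
```

```text
t 5.2 tcp [0.4241 0.23   0.017 ] yaw 1.543 gap 0.450 F [-0.5  0.4  0.1] q6 -1.28 tilt [ 0.002  0.001 -1.   ]
 turn -0.003 shift [11.   0.6  0.3]
(353, 173, 63, 129) [422.2 290.9  64.1  27.1   6.7]
(465, 169, 47, 155) [428.6 341.4  78.5  19.9  12.1]
(229, 168, 61, 152) [423.9 231.8  26.9  77.6  88.9]
```

View pics/w4c.png

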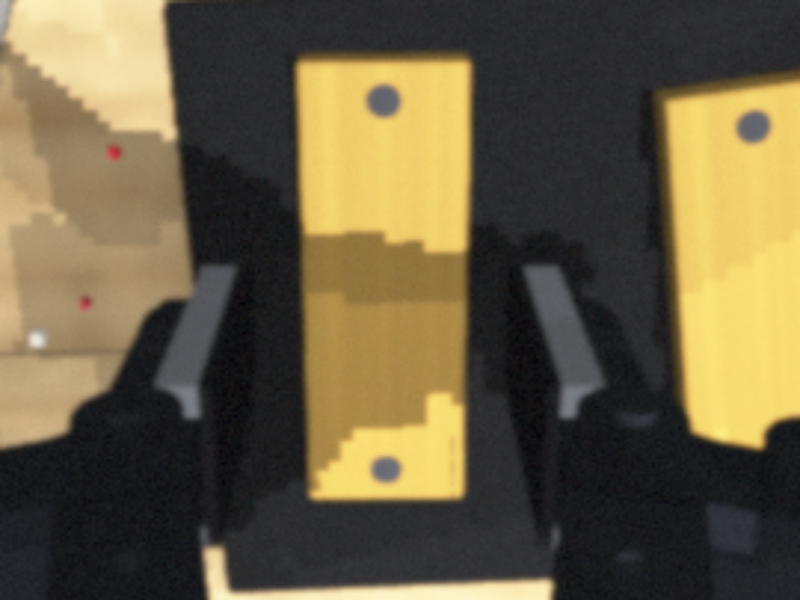

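Plate C is centred between the pads. I still have about 10 mm to go, because I summed the rows short.

Request:
arm_command([
  [[5,0.2,0.8,0],[6,0,0,0],[0,0,0,0],[0,0,0,0]],
])

```text
t: 5.6
tcp_pos: [0.4226, 0.231, 0.0045]
tool_rot: [-0.493, 0.507, 0.493, 0.506]
force: [0.0, -0.4, -0.4]
finger_gap: 0.45
```

Request:
arm_command([
  [[0,0,0,0],[0,0,0,0],[0,0,0,0],[0,0,0,0],[0,0,0,0],[0,0,0,0]],
], jaw=0, force=60)

```text
t: 6.2
tcp_pos: [0.4228, 0.231, 0.005]
tool_rot: [-0.493, 0.507, 0.493, 0.507]
force: [-1.0, 0.7, 5.6]
finger_gap: 0.28
```

Request:
arm_command([
  [[-10,0,0,0],[-20,0,0,0],[-30,0,0,0],[-30,0,0,0],[0,0,0,0],[0,0,0,0]],
])

```text
t: 6.8
tcp_pos: [0.4231, 0.2311, 0.0954]
tool_rot: [-0.494, 0.506, 0.493, 0.507]
force: [-0.3, -0.4, -0.9]
finger_gap: 0.279
```

Run:
```python
from h import *
T=st(); T=go(j2w(0,64),.09,np.pi/2+JIG['a'],T); T=go(j2w(0,64),.04,np.pi/2+JIG['a'],T)
C=cam('wrist'); im=snap('wrist','w5')[:,:,::-1]
cv2.imwrite('pics/w5c.png',cv2.resize(im[150:384,130:400],(800,693))[:600])
```

```text
t 6.8 tcp [0.4231 0.2311 0.0954] yaw 1.544 gap 0.279 F [-0.3 -0.4 -0.9] q6 -1.28 tilt [ 0.002  0.    -1.   ]
 turn -0.121 shift [   5.4  -75.5 -279.9]
 turn -0.000 shift [50.   0.1 -0. ]
```

View pics/w5c.png

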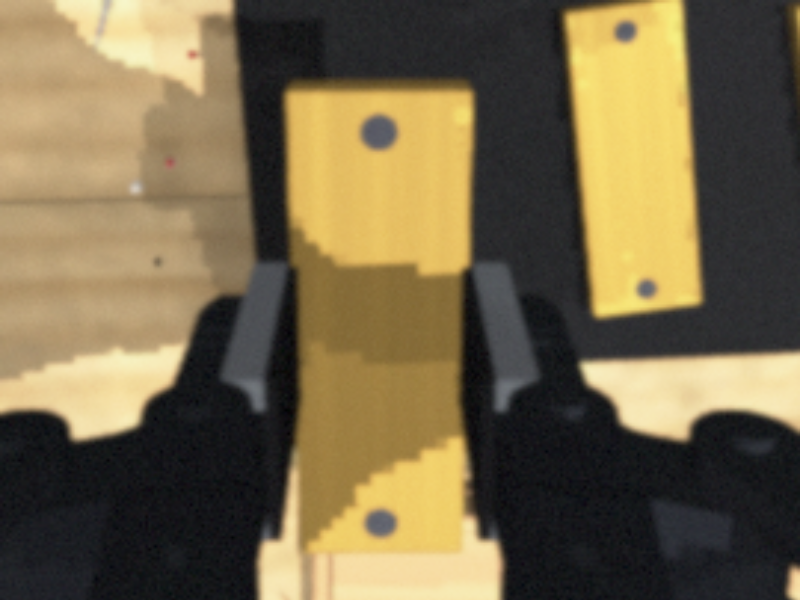

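The plate is held with a gap of 0.28, but the 5.6 N reading shows the finger tips are flush with its underside. I'll set it down and grip about 3.5 mm higher so that it can enter the pocket.

Request:
arm_command([
  [[30,0,0,0],[30,0,0,0],[20,0,0,0],[9.5,0,0,0],[0,0,0,0],[0,0,0,0]],
])

```text
t: 7.45
tcp_pos: [0.4206, 0.2303, 0.0051]
tool_rot: [-0.492, 0.508, 0.494, 0.505]
force: [-2.6, -1.9, 4.5]
finger_gap: 0.274
```

Request:
arm_command([
  [[0,0,0,0],[0,0,0,0],[-2,0,0,0],[-2,0,0,0],[0,0,0,0]],
], jaw=40)

```text
t: 7.95
tcp_pos: [0.4231, 0.2311, 0.0096]
tool_rot: [-0.493, 0.506, 0.493, 0.507]
force: [-0.3, 0.1, 0.2]
finger_gap: 0.403
```

Request:
arm_command([
  [[0,0,0,0],[0,0,0,0],[0,0,0,0],[0,0,0,0],[0,0,0,0],[0,0,0,0]],
], jaw=0)

```text
t: 8.55
tcp_pos: [0.423, 0.2311, 0.0099]
tool_rot: [-0.493, 0.506, 0.493, 0.507]
force: [-0.4, 0.1, 5.7]
finger_gap: 0.249
```

Request:
arm_command([
  [[-10,0,0,0],[-20,0,0,0],[-30,0,0,0],[-30,0,0,0],[0,0,0,-0.06],[0,0,0,-0.061],[0,0,0,0],[0,0,0,0]],
])

```text
t: 9.35
tcp_pos: [0.4226, 0.2309, 0.0995]
tool_rot: [-0.523, 0.476, 0.523, 0.476]
force: [0.4, 0.3, -1.4]
finger_gap: 0.246
```

Run:
```python
from h import *
T=st(); go(j2w(0,64),.09,np.pi/2+JIG['a'],T)
C=cam('wrist'); im=snap('wrist','w6')[:,:,::-1]
hsv=cv2.cvtColor(im,cv2.COLOR_BGR2HSV); m=cv2.inRange(hsv,(18,80,60),(35,255,255))
for c in cv2.findContours(m,0,2)[0]:
    if cv2.contourArea(c)<500: continue
    P=ray(C,c.reshape(-1,2),T[2,3]+.004)[:,:2]*1000; print(cv2.boundingRect(c),np.round(np.hstack(cv2.minAreaRect(P.astype('f4'))),1))
```

```text
t 9.3 tcp [0.4226 0.2309 0.0995] yaw 1.664 gap 0.246 F [ 0.4  0.3 -1.4] q6 -1.40 tilt [-0. -0. -1.]
 turn -0.002 shift [   9.5  -76.  -279.9]
(324, 231, 188, 137) [424.7 320.7 106.1  57.4  70.3]
(222, 169, 75, 193) [429.7 231.9  96.2  35.4   7.1]
(396, 164, 43, 106) [397.4 297.8  47.3  17.5  12.6]
(320, 159, 44, 106) [398.3 265.1  47.2  17.    6.8]
(0, 0, 512, 368) [369.5 192.8 132.8 262.8  30.4]
```

Request:
arm_command([
  [[0,-7.6,-28,0],[0,-7.6,-28,0],[0,-7.6,-28,0],[0,-7.6,-28,0],[0,-7.6,-28,0],[0,-7.6,-28,0],[0,-7.6,-28,0],[0,-7.6,-28,0],[0,-7.6,-28,0],[9,-7.6,-28,0]],
])

```text
t: 10.4
tcp_pos: [0.5257, -0.0419, 0.0907]
tool_rot: [0.523, -0.476, -0.522, -0.476]
force: [0.8, 0.0, -0.7]
finger_gap: 0.249
```

Request:
arm_command([
  [[0,0,0,0],[0,0,0,0],[0,0,0,0],[0,0,0,0]],
])

```text
t: 10.8
tcp_pos: [0.5241, -0.0395, 0.0903]
tool_rot: [-0.523, 0.476, 0.524, 0.476]
force: [0.8, -1.1, -1.2]
finger_gap: 0.248
```

Run:
```python
from h import *
T=st(); go(j2w(0,64),.034,np.pi/2+JIG['a'],T)
C=cam('wrist'); im=snap('wrist','w7')[:,:,::-1]
cv2.imwrite('pics/w7c.png',cv2.resize(im[130:384,120:420],(708,600)))
hsv=cv2.cvtColor(im,cv2.COLOR_BGR2HSV); m=cv2.inRange(hsv,(18,80,60),(35,255,255)); m[:,:200]=0;m[:,320:]=0
for c in cv2.findContours(m,0,2)[0]:
    if cv2.contourArea(c)<500: continue
    P=ray(C,c.reshape(-1,2),T[2,3]+.001)[:,:2]; print(cv2.boundingRect(c),np.round(np.hstack(cv2.minAreaRect((P*1000).astype('f4'))),1), w2j(P.mean(0)))
print('tcp jig',w2j(T[:2,3]))
```

```text
t 10.8 tcp [ 0.5241 -0.0395  0.0903] yaw 1.666 gap 0.248 F [ 0.8 -1.1 -1.2] q6 -1.95 tilt [-0.001  0.    -1.   ]
 turn 0.001 shift [56.3 -0.5 -1. ]
(220, 335, 77, 29) [574.7 -33.8  16.6  37.6   5.5] [48.89717107 66.75545945]
(228, 169, 61, 157) [522.5 -38.7  76.8  26.7   5.5] [-7.62621135 68.65912549]
(200, 0, 120, 91) [436.9 -46.3  31.7  46.8   5.5] [-85.71474178  59.84544615]
tcp jig [-0.47967608 65.00997977]
```

View pics/w7c.png

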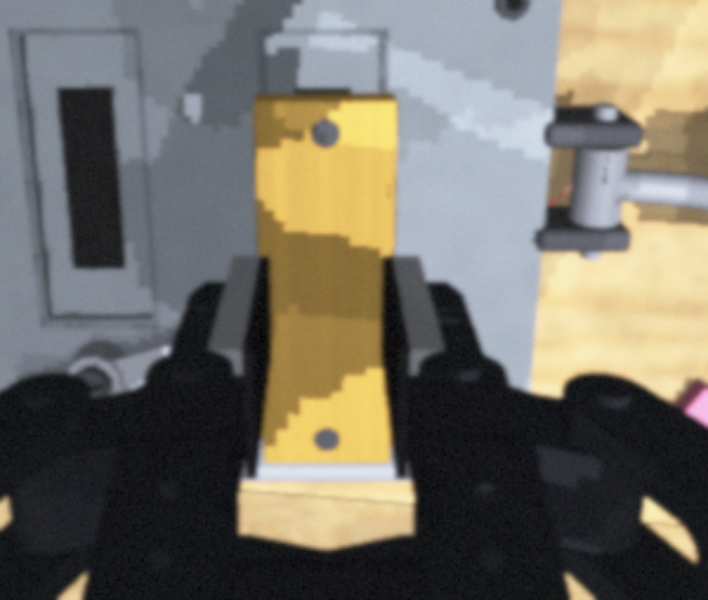

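The plate is gripped square, with the pocket straight below. It sits about 2 mm toward the robot from the pocket centre, so I'll correct that and lower.

Request:
arm_command([
  [[15,-2,-0.6,0],[20,0,0,0],[15,0,0,0],[8,0,0,0],[3,0,0,0],[0,0,0,0]],
])

```text
t: 11.45
tcp_pos: [0.5269, -0.0407, 0.0293]
tool_rot: [-0.523, 0.476, 0.523, 0.476]
force: [0.1, -0.3, -0.6]
finger_gap: 0.25
```

Request:
arm_command([
  [[2,0,0,0],[0,0,0,0]],
])

```text
t: 11.65
tcp_pos: [0.5272, -0.0411, 0.0278]
tool_rot: [0.523, -0.476, -0.523, -0.476]
force: [-0.5, 0.3, -1.1]
finger_gap: 0.248
```

```bash
python3 -c "
from h import *
T=st();print(w2j(T[:2,3]))"
```

```text
t 11.7 tcp [ 0.5272 -0.0411  0.0278] yaw 1.665 gap 0.248 F [-0.5  0.3 -1.1] q6 -1.95 tilt [ 0.001 -0.    -1.   ]
[ 2.50373741 63.18098724]
```

Request:
arm_command([
  [[2,0,0,0],[0,0,0,0]],
])

```text
t: 11.85
tcp_pos: [0.5269, -0.041, 0.0254]
tool_rot: [0.523, -0.476, -0.523, -0.476]
force: [0.0, 0.3, -0.8]
finger_gap: 0.25
```

Request:
arm_command([
  [[1.5,0,0,0],[0,0,0,0]],
])

```text
t: 12.05
tcp_pos: [0.5271, -0.0411, 0.024]
tool_rot: [0.523, -0.476, -0.523, -0.476]
force: [0.2, 0.1, 1.1]
finger_gap: 0.246
```

It is just touching the pocket floor at TCP z 0.024, as predicted, with no wedging. I'll release it and rise.

Request:
arm_command([
  [[0,0,0,0],[0,0,0,0],[0,0,0,0],[-10,0,0,0],[-20,0,0,0],[-30,0,0,0],[-10,0,0,0],[0,0,0,0],[0,0,0,0]],
], jaw=42)

```text
t: 12.95
tcp_pos: [0.5266, -0.041, 0.0937]
tool_rot: [-0.523, 0.476, 0.523, 0.476]
force: [-0.2, -0.9, 0.7]
finger_gap: 0.421
```

```bash
cat >> h.py <<'E'
def rects(f,z,roi,lo=(18,80,60),hi=(35,255,255)):
    T=st(); C=cam('wrist'); im=snap('wrist',f)[:,:,::-1]
    m=cv2.inRange(cv2.cvtColor(im,cv2.COLOR_BGR2HSV),lo,hi); x0,x1,y0,y1=roi; k=np.zeros_like(m); k[y0:y1,x0:x1]=m[y0:y1,x0:x1]
    for c in cv2.findContours(k,0,2)[0]:
        if cv2.contourArea(c)<500: continue
        P=ray(C,c.reshape(-1,2),z)[:,:2]; r=cv2.minAreaRect((P*1000).astype('f4')); print(cv2.boundingRect(c),np.round(np.hstack(r),1),'jig',w2j(np.array(r[0])/1000).round(1),'sub mean')
    return T
E
python3 - <<'E'
from h import *
T=rects('w8',.025,(200,330,100,330))
x,y,a=PL['B']; T=go([x,y],.07,np.pi/2+a,T,'B')
E
```

```text
t 12.9 tcp [ 0.5266 -0.041   0.0937] yaw 1.665 gap 0.421 F [-0.2 -0.9  0.7] q6 -1.95 tilt [-0.  0. -1.]
(236, 147, 43, 113) [526.2 -40.6  76.   26.1   5.8] jig [ 1.5 63.8] sub mean
B turn -0.028 shift [ 23.7  56.3 341. ]
```

Plate 2 reads as seated: 76.0 x 26.1 mm at z 25, at jig (1.5, 63.8). Next is plate B.

Request:
arm_command([
  [[0,0,0,-0.028],[0,5.5,34,0],[0,5.5,34,0],[0,5.5,34,0],[0,5.5,34,0],[0,5.5,34,0],[0,5.5,34,0],[0,5.5,34,0],[0,5.5,34,0],[0,5.5,34,0]],
])

```text
t: 14.0
tcp_pos: [0.4394, 0.2578, 0.0928]
tool_rot: [-0.529, 0.469, 0.53, 0.468]
force: [-0.1, 0.1, 0.5]
finger_gap: 0.421
```

Request:
arm_command([
  [[12,5.5,34,0],[12,0,0,0],[0,0,0,0],[0,0,0,0],[0,0,0,0]],
])

```text
t: 14.5
tcp_pos: [0.4313, 0.2887, 0.0698]
tool_rot: [-0.529, 0.469, 0.529, 0.469]
force: [-0.5, -0.2, -0.4]
finger_gap: 0.421
```

Run:
```python
from h import *
T=rects('w9',.011,(200,330,100,330))
go([.4295,.291],.0095,np.pi/2+np.radians(7),T,'B')
```

```text
t 14.5 tcp [0.4313 0.2887 0.0698] yaw 1.691 gap 0.421 F [-0.5 -0.2 -0.4] q6 -1.32 tilt [-0. -0. -1.]
(209, 279, 100, 51) [498.5 299.7  37.   68.2   1. ] jig [  6.1 405.1] sub mean
(239, 146, 47, 121) [429.5 292.   78.   27.5   7. ] jig [-63.3 404. ] sub mean
(200, 100, 130, 26) [371.8 286.2  13.9  73.7   6.9] jig [-121.3  403.7] sub mean
B turn -0.002 shift [60.3  1.5  2.5]
```

Request:
arm_command([
  [[10,1.5,2.9,0],[25,0,0,0],[20,0,0,0],[5,0,0,0],[0,0,0,0],[0,0,0,0]],
])

```text
t: 15.15
tcp_pos: [0.4294, 0.2925, 0.0102]
tool_rot: [0.53, -0.468, -0.529, -0.469]
force: [-0.9, -0.1, 0.7]
finger_gap: 0.416
```

Request:
arm_command([
  [[0,0,0,0],[0,0,0,0],[0,0,0,0],[0,0,0,0],[0,0,0,0],[0,0,0,0]],
], jaw=0)

```text
t: 15.75
tcp_pos: [0.4299, 0.2928, 0.0111]
tool_rot: [0.53, -0.468, -0.529, -0.469]
force: [0.2, -0.7, 8.1]
finger_gap: -0.0
```

Request:
arm_command([
  [[-10,0,0,0],[-20,0,0,0],[-30,0,0,0],[-25,0,0,0],[0,0,0,0],[0,0,0,0]],
])

```text
t: 16.35
tcp_pos: [0.4291, 0.2926, 0.0956]
tool_rot: [0.53, -0.468, -0.529, -0.469]
force: [-0.7, 0.7, -0.4]
finger_gap: -0.0
```

Run:
```python
from h import *
T=st(); go(j2w(0,0),.09,np.pi/2+JIG['a'],T)
```

```text
t 16.4 tcp [0.4291 0.2926 0.0956] yaw 1.693 gap -0.000 F [-0.7  0.7 -0.4] q6 -1.31 tilt [ 0.001  0.001 -1.   ]
 turn 0.028 shift [   5.5  -63.7 -404.6]
```

The grip closed to zero, so the tips slid off the top of the plate and I was too high. I'll reopen, remeasure and grip about 2 mm lower.

Request:
arm_command([
  [[10,0,0,0],[15,0,0,0],[0,0,0,0],[0,0,0,0],[0,0,0,0]],
], jaw=42)

```text
t: 16.85
tcp_pos: [0.4288, 0.2924, 0.0694]
tool_rot: [-0.529, 0.469, 0.53, 0.468]
force: [0.7, 0.3, 0.4]
finger_gap: 0.425
```

Run:
```python
from h import *
T=rects('w10',.011,(200,330,100,330))
go([.4295,.2925],.0078,np.pi/2+np.radians(7),T,'B')
```

```text
t 16.9 tcp [0.4288 0.2924 0.0694] yaw 1.693 gap 0.425 F [0.7 0.3 0.4] q6 -1.31 tilt [-0.001 -0.    -1.   ]
(211, 282, 98, 48) [492.9 304.8  67.5  29.1  86.7] jig [  0.9 410.8] sub mean
(319, 160, 11, 94) [421.8 333.3  60.5   5.9  10.3] jig [-67.1 445.8] sub mean
(235, 150, 47, 120) [429.4 293.5  77.6  27.6   7.1] jig [-63.3 405.4] sub mean
(200, 100, 130, 31) [370.7 290.   16.7  73.9   7. ] jig [-122.1  407.5] sub mean
B turn -0.000 shift [61.6 -0.7  0.1]
```

Request:
arm_command([
  [[10,-0.5,0.5,0],[25,0,0,0],[20,0,0,0],[6.8,0,0,0],[0,0,0,0],[0,0,0,0]],
])

```text
t: 17.5
tcp_pos: [0.4297, 0.2931, 0.0083]
tool_rot: [0.53, -0.468, -0.53, -0.469]
force: [0.1, 0.8, 0.1]
finger_gap: 0.419
```

Request:
arm_command([
  [[0,0,0,0],[0,0,0,0],[0,0,0,0],[0,0,0,0],[0,0,0,0],[0,0,0,0]],
], jaw=0)

```text
t: 18.1
tcp_pos: [0.43, 0.2933, 0.0091]
tool_rot: [0.53, -0.468, -0.529, -0.469]
force: [0.3, -0.2, 5.5]
finger_gap: 0.262
```

Request:
arm_command([
  [[-10,0,0,0],[-20,0,0,0],[-30,0,0,0],[-25,0,0,0],[0,0,0,0],[0,0,0,0]],
])

```text
t: 18.7
tcp_pos: [0.4296, 0.2931, 0.0937]
tool_rot: [0.53, -0.468, -0.529, -0.469]
force: [0.4, 1.3, -0.4]
finger_gap: 0.262
```

Run:
```python
from h import *
T=rects('w11',.092,(200,330,100,384)); go(j2w(0,0),.09,np.pi/2+JIG['a'],T)
```

```text
t 18.7 tcp [0.4296 0.2931 0.0937] yaw 1.693 gap 0.262 F [ 0.4  1.3 -0.4] q6 -1.31 tilt [ 0.001  0.001 -1.   ]
(218, 169, 80, 195) [440.8 293.8 101.3  39.7   8.9] jig [-52.  404.7] sub mean
(312, 151, 18, 108) [404.2 318.7  49.9   7.2  10.4] jig [-86.1 433. ] sub mean
(200, 100, 130, 26) [366.9 289.1   9.9  52.8   7. ] jig [-126.  407.] sub mean
 turn 0.028 shift [   3.6  -63.2 -405. ]
```

Held, with a gap of 0.262. I'll carry it to pocket 1.

Request:
arm_command([
  [[0,0,0,0.028],[0,-5.7,-37,0],[0,-5.7,-37,0],[0,-5.7,-37,0],[0,-5.7,-37,0],[0,-5.7,-37,0],[0,-5.7,-37,0],[0,-5.7,-37,0],[0,-5.7,-37,0],[0,-5.7,-37,0]],
])

```text
t: 19.75
tcp_pos: [0.5112, -0.0351, 0.0918]
tool_rot: [-0.522, 0.477, 0.524, 0.476]
force: [0.0, 0.2, -0.5]
finger_gap: 0.255
```

Request:
arm_command([
  [[0,-5.7,-37,0],[3,-6,-35,0],[0,0,0,0],[0,0,0,0],[0,0,0,0],[0,0,0,0]],
])

```text
t: 20.35
tcp_pos: [0.5293, -0.1028, 0.0895]
tool_rot: [-0.523, 0.476, 0.524, 0.475]
force: [0.5, 0.3, -0.2]
finger_gap: 0.258
```

Run:
```python
from h import *
T=rects('w12',.0925,(200,330,100,330)); print('tcp jig',w2j(T[:2,3])); go(j2w(0,0),.0265,np.pi/2+JIG['a'],T)
```

```text
t 20.4 tcp [ 0.5293 -0.1028  0.0895] yaw 1.666 gap 0.258 F [ 0.5  0.3 -0.2] q6 -2.07 tilt [-0.002  0.001 -1.   ]
(227, 170, 61, 157) [ 527.3 -102.1   75.8   26.2    5.5] jig [-3.2  2.5] sub mean
tcp jig [-1.25108742  1.51183114]
 turn 0.001 shift [63.  -1.4 -1.6]
```

Request:
arm_command([
  [[15,-2.6,-1.6,0],[20,0,0,0],[15,0,0,0],[9,0,0,0],[3,0,0,0],[0,0,0,0]],
])

```text
t: 21.0
tcp_pos: [0.5328, -0.1054, 0.0274]
tool_rot: [-0.523, 0.476, 0.523, 0.476]
force: [0.3, -0.7, -1.2]
finger_gap: 0.264
```

Request:
arm_command([
  [[2,0,0,0],[0,0,0,0]],
])

```text
t: 21.2
tcp_pos: [0.5333, -0.1057, 0.0264]
tool_rot: [0.523, -0.476, -0.523, -0.476]
force: [0.1, -0.8, -1.4]
finger_gap: 0.259
```

Request:
arm_command([
  [[1.5,0,0,0],[0,0,0,0]],
])

```text
t: 21.4
tcp_pos: [0.5331, -0.1057, 0.0248]
tool_rot: [0.523, -0.476, -0.523, -0.476]
force: [-0.5, 0.3, -0.9]
finger_gap: 0.259
```

Request:
arm_command([
  [[0.5,0.8,1.2,0],[1,0,0,0],[0,0,0,0],[0,0,0,0]],
])

```text
t: 21.8
tcp_pos: [0.5319, -0.1044, 0.0233]
tool_rot: [-0.523, 0.476, 0.523, 0.476]
force: [-0.6, 0.9, 2.5]
finger_gap: 0.262
```

Request:
arm_command([
  [[0.8,0,0,0],[0,0,0,0],[0,0,0,0]],
])

```text
t: 22.1
tcp_pos: [0.5319, -0.1044, 0.0232]
tool_rot: [0.523, -0.476, -0.523, -0.476]
force: [-2.1, 0.3, 9.3]
finger_gap: 0.26
```

On the floor, at TCP z 0.0232. I'll release it and go for plate A.

Request:
arm_command([
  [[0,0,0,0],[0,0,0,0],[0,0,0,0],[-10,0,0,0],[-20,0,0,0],[-30,0,0,0],[-10,0,0,0],[0,0,0,0],[0,0,0,0]],
], jaw=42)

```text
t: 23.0
tcp_pos: [0.5317, -0.1044, 0.092]
tool_rot: [-0.523, 0.476, 0.523, 0.476]
force: [-0.2, -0.1, -0.6]
finger_gap: 0.42
```

Run:
```python
from h import *
T=rects('w13',.025,(200,370,100,330))
go([.428,.347],.07,np.pi/2+np.radians(12),T,'A')
```

```text
t 23.0 tcp [ 0.5317 -0.1044  0.092 ] yaw 1.665 gap 0.420 F [-0.2 -0.1 -0.6] q6 -2.07 tilt [-0.  0. -1.]
(332, 148, 38, 114) [526.7 -44.9  77.7  24.6  10.6] jig [ 1.6 59.4] sub mean
(237, 147, 42, 114) [ 531.1 -103.8   76.    26.     5.4] jig [0.5 0.3] sub mean
A turn -0.115 shift [ 22.1   7.6 463.1]
```

Request:
arm_command([
  [[0,0,0,-0.058],[0,0,0,-0.057],[0,0.6,36,0],[0,0.6,36,0],[0,0.6,36,0],[0,0.6,36,0],[0,0.6,36,0],[0,0.6,36,0],[0,0.6,36,0],[0,0.6,36,0]],
])

```text
t: 24.05
tcp_pos: [0.4662, 0.1774, 0.0909]
tool_rot: [-0.549, 0.446, 0.55, 0.444]
force: [1.0, -0.0, 0.0]
finger_gap: 0.42
```

Request:
arm_command([
  [[0,0.6,36,0],[0,0.6,36,0],[0,0.6,36,0],[0,0.6,36,0],[11,0.4,31,0],[11,0,0,0],[0,0,0,0],[0,0,0,0],[0,0,0,0]],
])

```text
t: 24.95
tcp_pos: [0.4288, 0.3457, 0.07]
tool_rot: [-0.549, 0.446, 0.549, 0.445]
force: [-0.2, 0.6, 0.0]
finger_gap: 0.421
```

Run:
```python
from h import *
T=rects('w14',.011,(200,330,100,330))
go([.428,.347],.008,np.pi/2+np.radians(12),T,'A')
```

```text
t 24.9 tcp [0.4288 0.3457 0.07  ] yaw 1.778 gap 0.421 F [-0.2  0.6  0. ] q6 -1.30 tilt [-0.001 -0.001 -1.   ]
(208, 265, 101, 65) [488.8 359.1  48.9  68.8  12. ] jig [  2.  465.2] sub mean
(236, 148, 47, 120) [428.1 347.   77.7  27.7  12.2] jig [-59.5 458.9] sub mean
(200, 100, 130, 153) [408.5 348.4  98.4  73.1  15.2] jig [-79.  462.2] sub mean
A turn -0.002 shift [62.   0.4  1.5]
```

Request:
arm_command([
  [[10,0.4,1.2,0],[25,0,0,0],[20,0,0,0],[7,0,0,0],[0,0,0,0],[0,0,0,0]],
])

```text
t: 25.6
tcp_pos: [0.4282, 0.3479, 0.0085]
tool_rot: [0.549, -0.445, -0.549, -0.445]
force: [-0.6, 0.0, 0.4]
finger_gap: 0.42
```

Request:
arm_command([
  [[0,0,0,0],[0,0,0,0],[0,0,0,0],[0,0,0,0],[0,0,0,0],[0,0,0,0]],
], jaw=0)

```text
t: 26.2
tcp_pos: [0.4285, 0.3482, 0.0094]
tool_rot: [0.55, -0.444, -0.549, -0.446]
force: [-0.9, -0.4, 5.7]
finger_gap: 0.259
```

Request:
arm_command([
  [[-10,0,0,0],[-20,0,0,0],[-30,0,0,0],[-25,0,0,0],[0,0,0,0.058],[0,0,0,0.058],[0,0,0,0]],
])

```text
t: 26.9
tcp_pos: [0.4278, 0.348, 0.094]
tool_rot: [0.523, -0.476, -0.523, -0.476]
force: [-0.8, 0.5, -1.3]
finger_gap: 0.255
```

Run:
```python
from h import *
T=st(); go(j2w(0,-64),.09,np.pi/2+JIG['a'],T)
```

```text
t 26.9 tcp [0.4278 0.348  0.094 ] yaw 1.664 gap 0.255 F [-0.8  0.5 -1.3] q6 -1.18 tilt [ 0.001  0.    -1.   ]
 turn -0.001 shift [   3.8  -59.8 -523.9]
```

Request:
arm_command([
  [[0,-4.2,-37,0],[0,-4.2,-37,0],[0,-4.2,-37,0],[0,-4.2,-37,0],[0,-4.2,-37,0],[0,-4.2,-37,0],[0,-4.2,-37,0],[0,-4.2,-37,0],[0,-4.2,-37,0],[0,-4.2,-37,0]],
])

```text
t: 27.9
tcp_pos: [0.5041, -0.018, 0.0933]
tool_rot: [-0.523, 0.476, 0.523, 0.476]
force: [1.0, 0.8, -0.4]
finger_gap: 0.257
```

Request:
arm_command([
  [[0,-4.2,-37,0],[0,-4.2,-37,0],[0,-4.2,-37,0],[3,-5.2,-37,0],[0,0,-6,0],[0,0,0,0],[0,0,0,0],[0,0,0,0],[0,0,0,0]],
])

```text
t: 28.8
tcp_pos: [0.5358, -0.1667, 0.0903]
tool_rot: [-0.523, 0.476, 0.524, 0.476]
force: [0.3, -0.4, -0.5]
finger_gap: 0.255
```

Run:
```python
from h import *
T=rects('w15',.0925,(200,330,100,330)); print('tcp jig',w2j(T[:2,3])); go(j2w(1,-64),.0265,np.pi/2+JIG['a'],T)
```

```text
t 28.8 tcp [ 0.5358 -0.1667  0.0903] yaw 1.666 gap 0.255 F [ 0.3 -0.4 -0.5] q6 -2.17 tilt [-0.001  0.001 -1.   ]
(227, 169, 61, 158) [ 533.9 -166.    76.7   26.4    5.5] jig [ -2.7 -61.8] sub mean
tcp jig [ -0.86655683 -62.71706518]
 turn 0.001 shift [63.8 -1.9 -1.3]
```

Request:
arm_command([
  [[15,-1.2,-0.4,0],[20,0,0,0],[15,0,0,0],[9,0,0,0],[3,0,0,0],[0,0,0,0],[0,0,0,0]],
])

```text
t: 29.55
tcp_pos: [0.5378, -0.1687, 0.0285]
tool_rot: [0.523, -0.476, -0.522, -0.476]
force: [-0.6, 0.9, -1.2]
finger_gap: 0.251
```

Request:
arm_command([
  [[2,0,0,0],[1,0,0,0],[0,0,0,0]],
])

```text
t: 29.85
tcp_pos: [0.5375, -0.1686, 0.0255]
tool_rot: [0.523, -0.476, -0.523, -0.476]
force: [-0.6, -0.6, -1.0]
finger_gap: 0.257
```

```bash
python3 -c "
from h import *
T=st();print(w2j(T[:2,3]))"
```

```text
t 29.9 tcp [ 0.5375 -0.1686  0.0255] yaw 1.664 gap 0.257 F [-0.6 -0.6 -1. ] q6 -2.17 tilt [ 0. -0. -1.]
[  0.66220818 -64.77794036]
```

Request:
arm_command([
  [[1,-0.3,0.6,0],[1,0,0,0],[0,0,0,0],[0,0,0,0]],
])

```text
t: 30.25
tcp_pos: [0.5377, -0.1679, 0.0235]
tool_rot: [0.523, -0.476, -0.523, -0.476]
force: [0.0, 0.5, 2.3]
finger_gap: 0.26
```

Request:
arm_command([
  [[0.6,0,0,0],[0,0,0,0],[0,0,0,0]],
])

```text
t: 30.55
tcp_pos: [0.5377, -0.1679, 0.0234]
tool_rot: [0.523, -0.476, -0.523, -0.476]
force: [-0.9, 1.0, 6.1]
finger_gap: 0.255
```

Request:
arm_command([
  [[0,0,0,0],[0,0,0,0],[0,0,0,0],[-10,0,0,0],[-20,0,0,0],[-40,0,0,0],[-40,5,16,0],[-40,5,16,0],[-40,5,16,0],[-30,5,16,0]],
], jaw=42)

```text
t: 31.55
tcp_pos: [0.5119, -0.1057, 0.2458]
tool_rot: [0.524, -0.476, -0.522, -0.477]
force: [-1.0, -0.3, -0.0]
finger_gap: 0.421
```

Request:
arm_command([
  [[0,0,0,0],[0,0,0,0],[0,0,0,0]],
])

```text
t: 31.85
tcp_pos: [0.5112, -0.1061, 0.2418]
tool_rot: [-0.522, 0.476, 0.523, 0.476]
force: [-0.2, 0.1, -0.5]
finger_gap: 0.42
```

Run:
```python
from h import *
T=rects('w16',.025,(150,350,100,230))
im=cv2.imread('pics/w16.png'); cv2.imwrite('pics/w16c.png',cv2.resize(im[80:290,80:360],(800,600),interpolation=cv2.INTER_CUBIC))
C=cam('wrist')
for i in range(3): print([proj(C,np.r_[j2w(54+22*np.cos(a),-64+64*i-22*np.sin(a)),.046]).round(1).tolist() for a in (1.1,1.3,1.5)])
```

```text
t 31.9 tcp [ 0.5112 -0.1061  0.2418] yaw 1.664 gap 0.420 F [-0.2  0.1 -0.5] q6 -2.08 tilt [-0.002  0.001 -1.   ]
(303, 146, 28, 69) [526.2 -41.2  75.2  26.8   5.4] jig [ 1.4 63.1] sub mean
(245, 145, 25, 70) [ 531.5 -104.4   76.3   25.9    5.9] jig [ 0.8 -0.3] sub mean
(184, 145, 28, 69) [ 536.9 -167.3   75.1   26.9    5.4] jig [  0.2 -63.4] sub mean
(150, 100, 200, 11) [ 454.1 -119.2    9.8  201.3    5.3] jig [-77.6  -7.7] sub mean
[[[178.8, 243.3]], [[177.0, 239.8]], [[176.0, 236.0]]]
[[[238.9, 243.3]], [[237.3, 239.7]], [[236.5, 235.9]]]
[[[299.0, 243.2]], [[297.6, 239.6]], [[297.1, 235.9]]]
```

View pics/w16c.png

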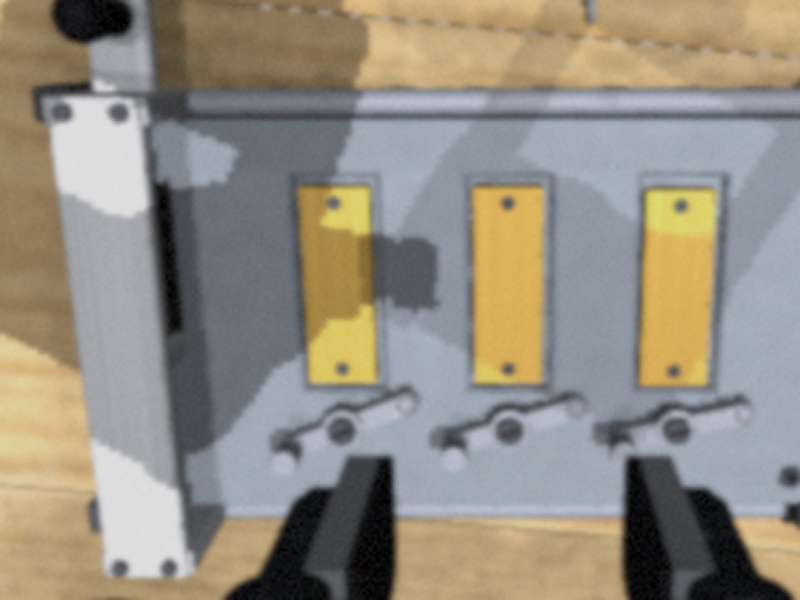

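All three plates lie inside their pocket outlines: (338,285), (508,285) and (678,285) in the crop. The clips are open and their knobs are at (285,460), (454,457) and (622,448). Next I'll swing the clips.

Run:
```python
from h import *
T=st(); C=cam('wrist'); Y=np.pi/2+JIG['a']
for i,p in enumerate(((179.8,241),(238.9,240),(297.7,236.8))):
    k=w2j(ray(C,p,.046)[0]); d=k-[54,-64+64*i]; print(i,k.round(1),'a %.2f r %.1f'%(np.arctan2(-d[1],d[0]),np.hypot(*d)))
    go(j2w(*k),.07,Y,T)
```

```text
t 31.9 tcp [ 0.5111 -0.1062  0.2413] yaw 1.663 gap 0.420 F [ 0.1 -0.3 -0.3] q6 -2.08 tilt [-0.003  0.001 -1.   ]
0 [ 61.3 -82.3] a 1.19 r 19.7
 turn -0.002 shift [171.  -81.4 -82.4]
1 [ 60.2 -19.5] a 1.26 r 20.5
 turn -0.002 shift [171.1 -80.4 -19.6]
2 [56.6 42.8] a 1.45 r 21.4
 turn -0.002 shift [171.2 -76.8  42.7]
```

Request:
arm_command([
  [[0,-13,-14,0],[15,-14,-14,0],[25,-14,-14,0],[30,-14,-14,0],[30,-14,-14,0],[30,-13,-14,0],[25,0,0,0],[13,0,0,0],[0,0,0,0],[0,0,0,0]],
], jaw=27)

```text
t: 32.9
tcp_pos: [0.601, -0.182, 0.0744]
tool_rot: [-0.522, 0.476, 0.523, 0.476]
force: [0.1, 0.3, 0.1]
finger_gap: 0.267
```

Run:
```python
from h import *
T=st(); print(w2j(T[:2,3])); go(j2w(62,-84),.035,np.pi/2+JIG['a'],T)
snap('wrist','w17'); im=cv2.imread('pics/w17.png'); cv2.imwrite('pics/w17c.png',cv2.resize(im[160:384,110:410],(800,597),interpolation=cv2.INTER_CUBIC))
```

```text
t 32.9 tcp [ 0.601  -0.182   0.0744] yaw 1.664 gap 0.267 F [0.1 0.3 0.1] q6 -2.14 tilt [-0.001  0.    -1.   ]
[ 62.64784969 -84.10398983]
 turn -0.001 shift [39.4  0.6  0.1]
```

View pics/w17c.png

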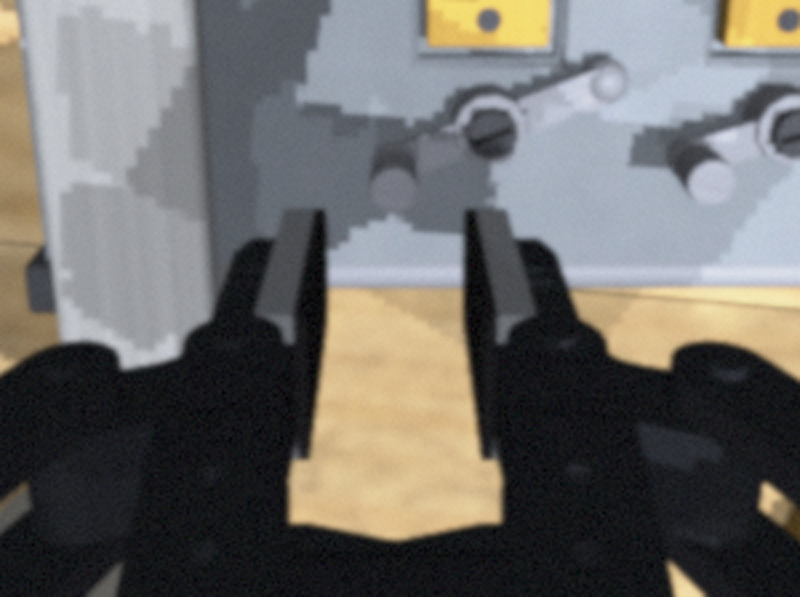

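Knob 0, at (393,185) in the crop, is centred between the fingers. I'll descend, pinch it and swing.

Request:
arm_command([
  [[15,0.4,0,0],[15,0,0,0],[8,0,0,0],[0,0,0,0],[0,0,0,0]],
])

```text
t: 33.45
tcp_pos: [0.6006, -0.182, 0.0362]
tool_rot: [-0.523, 0.476, 0.523, 0.476]
force: [-0.3, 0.6, 0.8]
finger_gap: 0.271
```

Request:
arm_command([
  [[0,0,0,0],[0,0,0,0],[0,0,0,0],[0,0,0,0]],
], jaw=0, force=40)

```text
t: 33.85
tcp_pos: [0.6012, -0.1822, 0.037]
tool_rot: [0.523, -0.476, -0.522, -0.476]
force: [0.4, -0.3, -0.0]
finger_gap: 0.083
```

Request:
arm_command([
  [[0,-2.0,0.9,0],[0,-2.0,1.0,0],[0,-1.8,1.3,0],[0,-1.7,1.4,0],[0,-1.5,1.6,0],[0,-1.4,1.8,0],[0,0,0,0],[0,0,0,0]],
])

```text
t: 34.65
tcp_pos: [0.6101, -0.1756, 0.0369]
tool_rot: [0.524, -0.477, -0.523, -0.474]
force: [-4.5, -7.9, 1.2]
finger_gap: 0.084
```

Run:
```python
from h import *
T=st(); k=w2j(T[:2,3]);print(k, np.arctan2(-(k[1]+64),k[0]-54)); go(j2w(76,-64),.035,np.pi/2+JIG['a'],T)
```

```text
t 34.6 tcp [ 0.6101 -0.1756  0.0369] yaw 1.667 gap 0.084 F [-4.5 -7.9  1.2] q6 -2.12 tilt [-0.001 -0.004 -1.   ]
[ 72.2935593  -78.61233693] 0.6739901772610207
 turn 0.002 shift [ 1.8 -3.7 14.6]
```

Request:
arm_command([
  [[0,-1.1,1.9,0],[0,-0.9,1.9,0],[0,-0.6,2.1,0],[0,-0.4,2.1,0],[0,-0.1,2.2,0],[0,0,2.2,0],[0,0,1,0],[0,0,0,0],[0,0,0,0]],
])

```text
t: 35.55
tcp_pos: [0.6166, -0.1649, 0.0371]
tool_rot: [0.528, -0.476, -0.519, -0.475]
force: [3.6, -12.1, -6.0]
finger_gap: 0.085
```

Run:
```python
from h import *
T=st(); k=w2j(T[:2,3]);print(k, np.arctan2(-(k[1]+64),k[0]-54)); go(j2w(76,-64),.035,np.pi/2+JIG['a'],T)
```

```text
t 35.5 tcp [ 0.6166 -0.1649  0.0371] yaw 1.667 gap 0.085 F [  3.6 -12.1  -6. ] q6 -2.10 tilt [ 0.01 -0.01 -1.  ]
[ 79.75419967 -68.54221971] 0.17457282103271635
 turn 0.001 shift [2.  3.8 4.6]
```

Request:
arm_command([
  [[0,1,1.5,0],[0,1,1.5,0],[0,0,1,0],[0,0,0,0],[0,0,0,0]],
])

```text
t: 36.05
tcp_pos: [0.6175, -0.161, 0.0373]
tool_rot: [0.53, -0.474, -0.516, -0.477]
force: [9.9, -10.5, -8.9]
finger_gap: 0.086
```

Run:
```python
from h import *
T=st(); k=w2j(T[:2,3]);print(k, np.arctan2(-(k[1]+64),k[0]-54)); go(j2w(76,-64),.035,np.pi/2+JIG['a'],T)
```

```text
t 36.0 tcp [ 0.6175 -0.161   0.0373] yaw 1.665 gap 0.086 F [  9.9 -10.5  -8.9] q6 -2.09 tilt [ 0.017 -0.01  -1.   ]
[ 81.02935374 -64.76267565] 0.028209085211151706
 turn 0.000 shift [2.3 5.1 0.8]
```

Request:
arm_command([
  [[0,0,0,0],[0,0,0,0],[0,0,0,0],[0,0,0,0],[-20,0,0,0],[-20,0,0,0],[0,0,0,0],[0,0,0,0],[0,0,0,0]],
], jaw=27)

```text
t: 36.95
tcp_pos: [0.6091, -0.1552, 0.0757]
tool_rot: [-0.522, 0.476, 0.523, 0.476]
force: [0.1, 0.6, -0.5]
finger_gap: 0.266
```

Run:
```python
from h import *
T=st(); print(w2j(T[:2,3])); go(j2w(61,-21),.075,np.pi/2+JIG['a'],T)
snap('wrist','w18'); im=cv2.imread('pics/w18.png'); cv2.imwrite('pics/w18c.png',cv2.resize(im[100:384,90:470],(800,598),interpolation=cv2.INTER_CUBIC))
```

```text
t 37.0 tcp [ 0.6091 -0.1552  0.0757] yaw 1.664 gap 0.266 F [ 0.1  0.6 -0.5] q6 -2.09 tilt [-0.002  0.001 -1.   ]
[ 73.21482322 -58.21133932]
 turn -0.001 shift [ 0.8 12.2 37.2]
```

View pics/w18c.png

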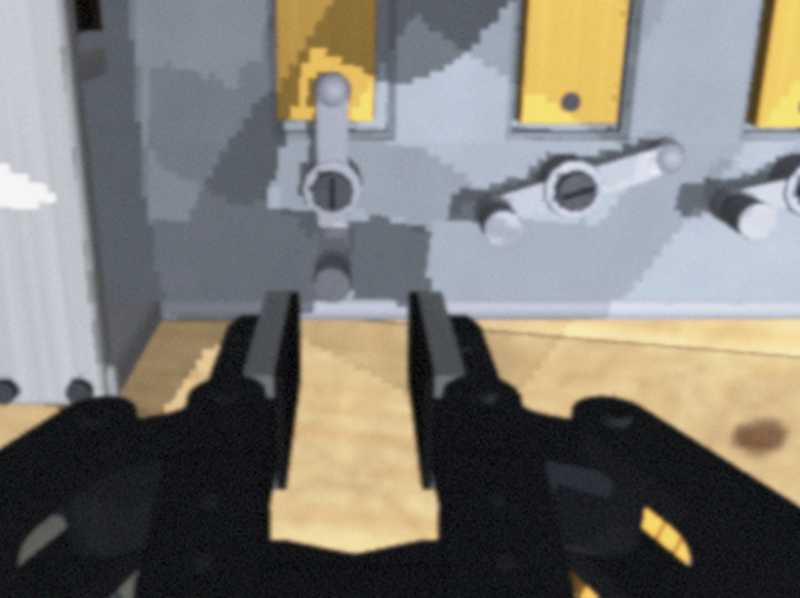

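Clip 0's nose now lies on plate 0, at (332,90) in the crop. Next is clip 1.

Request:
arm_command([
  [[0,6,18.5,0],[0,6.2,18.5,0],[0,0,0,0],[15,0,0,0],[15,0,0,0],[9,0,0,0],[0,0,0,0],[0,0,0,0]],
])

```text
t: 37.8
tcp_pos: [0.5942, -0.1204, 0.0368]
tool_rot: [-0.522, 0.476, 0.523, 0.476]
force: [0.6, 0.7, -0.6]
finger_gap: 0.276
```

```bash
python3 -c "
from h import *
T=st();print(w2j(T[:2,3]))"
```

```text
t 37.8 tcp [ 0.5942 -0.1204  0.0368] yaw 1.663 gap 0.276 F [ 0.6  0.7 -0.6] q6 -2.05 tilt [-0.001  0.    -1.   ]
[ 61.64407609 -22.12137443]
```

Request:
arm_command([
  [[0,0,0,0],[0,0,0,0],[0,0,0,0],[0,0,0,0]],
], jaw=0)

```text
t: 38.2
tcp_pos: [0.594, -0.1195, 0.0378]
tool_rot: [-0.522, 0.476, 0.523, 0.476]
force: [-0.6, 2.8, 0.4]
finger_gap: 0.083
```

Request:
arm_command([
  [[0,-2.6,1.2,0],[0,-2.6,1.3,0],[0,-1.7,1.3,0],[0,-1.7,1.4,0],[0,-1.4,1.7,0],[0,-1.4,1.7,0],[0,-1.0,1.9,0],[0,-1.0,1.9,0],[0,-0.6,2.1,0],[0,-0.6,2.1,0]],
])

```text
t: 39.2
tcp_pos: [0.6093, -0.1068, 0.0379]
tool_rot: [0.527, -0.476, -0.521, -0.474]
force: [-2.5, -16.9, -4.0]
finger_gap: 0.08
```

Request:
arm_command([
  [[0,-0.2,2.2,0],[0,0,2.2,0],[0,0,2,0],[0,0,2,0],[0,0,0,0],[0,0,0,0]],
])

```text
t: 39.8
tcp_pos: [0.6129, -0.0976, 0.0381]
tool_rot: [0.528, -0.474, -0.518, -0.477]
force: [5.8, -8.5, -8.3]
finger_gap: 0.084
```

```bash
python3 -c "
from h import *
T=st();print(w2j(T[:2,3]))"
```

```text
t 39.8 tcp [ 0.6129 -0.0976  0.0381] yaw 1.666 gap 0.084 F [ 5.8 -8.5 -8.3] q6 -2.00 tilt [ 0.013 -0.007 -1.   ]
[82.48595576 -1.18742844]
```

Request:
arm_command([
  [[0,0,0,0],[0,0,0,0],[0,0,0,0],[-20,0,0,0],[-20,0,0,0],[0,0,0,0],[0,0,0,0]],
], jaw=27)

```text
t: 40.5
tcp_pos: [0.6067, -0.0934, 0.0779]
tool_rot: [0.523, -0.476, -0.523, -0.476]
force: [-0.1, -0.3, 0.4]
finger_gap: 0.269
```

Run:
```python
from h import *
T=st(); print(w2j(T[:2,3])); go(j2w(57,42.3),.077,np.pi/2+JIG['a'],T)
```

```text
t 40.5 tcp [ 0.6067 -0.0934  0.0779] yaw 1.664 gap 0.269 F [-0.1 -0.3  0.4] q6 -2.00 tilt [ 0.001  0.    -1.   ]
[76.73009578  3.62513886]
 turn -0.001 shift [ 0.9 19.7 38.7]
```

Request:
arm_command([
  [[0,9.8,19,0],[0,9.9,19,0],[0,0,0,0],[15,0,0,0],[15,0,0,0],[9,0,0,0],[0,0,0,0],[0,0,0,0]],
])

```text
t: 41.3
tcp_pos: [0.5835, -0.058, 0.038]
tool_rot: [-0.522, 0.476, 0.523, 0.476]
force: [1.0, 0.1, 0.2]
finger_gap: 0.27
```

```bash
python3 -c "
from h import *
T=st();print(w2j(T[:2,3]))"
```

```text
t 41.3 tcp [ 0.5835 -0.058   0.038 ] yaw 1.664 gap 0.270 F [1.  0.1 0.2] q6 -1.95 tilt [-0.001  0.    -1.   ]
[56.89896787 41.03762884]
```

Request:
arm_command([
  [[0,0,0,0],[0,0,0,0],[0,0,0,0],[0,0,0,0]],
], jaw=0)

```text
t: 41.7
tcp_pos: [0.5831, -0.0568, 0.0389]
tool_rot: [-0.522, 0.476, 0.523, 0.476]
force: [-0.2, 4.6, 0.6]
finger_gap: 0.081
```

Request:
arm_command([
  [[0,-2.8,0.6,0],[0,-2.8,0.8,0],[0,-2.0,0.9,0],[0,-2.0,1.1,0],[0,-1.7,1.3,0],[0,-1.7,1.4,0],[0,-1.4,1.7,0],[0,-1.4,1.7,0],[0,-1.0,1.9,0],[0,-1.0,1.9,0]],
])

```text
t: 42.7
tcp_pos: [0.6009, -0.0442, 0.0388]
tool_rot: [0.524, -0.476, -0.522, -0.476]
force: [-3.1, -7.0, 1.2]
finger_gap: 0.078
```

Request:
arm_command([
  [[0,-0.6,2.1,0],[0,-0.6,2.1,0],[0,-0.2,2.2,0],[0,0,2.2,0],[0,0,2,0],[0,0,2,0],[0,0,0,0],[0,0,0,0]],
])

```text
t: 43.5
tcp_pos: [0.6042, -0.0343, 0.039]
tool_rot: [0.527, -0.475, -0.52, -0.475]
force: [1.9, -10.9, -3.4]
finger_gap: 0.078
```

```bash
python3 -c "
from h import *
T=st();print(w2j(T[:2,3]))"
```

```text
t 43.5 tcp [ 0.6042 -0.0343  0.039 ] yaw 1.668 gap 0.078 F [  1.9 -10.9  -3.4] q6 -1.90 tilt [ 0.008 -0.007 -1.   ]
[79.79053731 62.62483574]
```

Request:
arm_command([
  [[0,0,0,0],[0,0,0,0],[0,0,0,0],[-20,0,0,0],[-25,0,0,0],[-30,17,-18,0],[-30,17,-18,0],[-30,17,-18,0],[-30,17,-18,0],[-30,17,-18,0]],
], jaw=40)

```text
t: 44.5
tcp_pos: [0.5234, -0.1278, 0.2349]
tool_rot: [0.523, -0.476, -0.523, -0.476]
force: [0.4, -1.1, 0.2]
finger_gap: 0.396
```

Request:
arm_command([
  [[0,17,-18,0],[0,0,0,0],[0,0,0,0],[0,0,0,0]],
])

```text
t: 44.9
tcp_pos: [0.509, -0.1462, 0.2331]
tool_rot: [-0.523, 0.476, 0.523, 0.476]
force: [-0.3, 0.6, -0.5]
finger_gap: 0.397
```

Run:
```python
from h import *
T=rects('w19',.025,(120,400,80,260)); im=cv2.imread('pics/w19.png'); cv2.imwrite('pics/w19b.png',cv2.resize(im[0:300,40:440],(800,600),interpolation=cv2.INTER_CUBIC))
C=cam('wrist'); print('pred cknob',proj(C,np.r_[j2w(-97,-138),.069]),proj(C,np.r_[j2w(-97,-138),.034]))
```

```text
t 44.9 tcp [ 0.509  -0.1462  0.2331] yaw 1.665 gap 0.397 F [-0.3  0.6 -0.5] q6 -2.16 tilt [-0.001  0.001 -1.   ]
(340, 152, 31, 71) [525.9 -41.8  76.6  26.8   4.7] jig [ 1.2 62.6] sub mean
(281, 151, 28, 71) [ 530.9 -105.1   76.4   26.1    4.5] jig [ 0.1 -0.9] sub mean
(221, 151, 26, 70) [ 536.2 -168.5   75.4   26.1    4.8] jig [ -0.6 -64.5] sub mean
(120, 127, 26, 133) [ 557.7 -273.7   27.8  145.7   88.9] jig [  10.9 -171.3] sub mean
(173, 80, 227, 37) [ 442.  -123.1   34.   222.8    5.4] jig [-90.1 -10.4] sub mean
(120, 80, 29, 46) [ 460.9 -272.    27.6   45.4   88.9] jig [ -85.4 -160.5] sub mean
pred cknob [[141.37350304  90.82064145]] [[153.31042884  90.8654219 ]]
```

View pics/w19b.png

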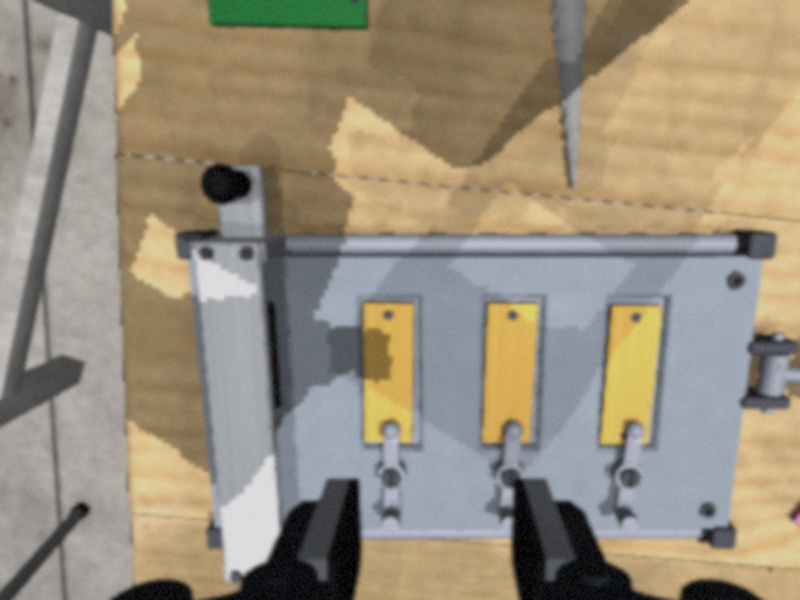

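All three noses are on their plates, at (390,430), (512,430) and (634,430). The carriage knob's top is at (220,183). I'll place it by ray casting.

Run:
```python
from h import *
T=st(); C=cam('wrist'); f=lambda p,z:w2j(ray(C,np.array(p)/2+[40,0],z)[0]).round(1)
print('top',f((219,183),.069),'base',f((243,184),.034),'beam ctr',f((232,290),.063),'beam end',f((228,240),.063),'top edge pts',f((205,183),.069))
T=go(j2w(-97,-131),.08,np.pi/2+JIG['a'],T); go(j2w(-97,-131),.047,np.pi/2+JIG['a'],T)
```

```text
t 45.0 tcp [ 0.509  -0.1462  0.233 ] yaw 1.665 gap 0.405 F [-0.3 -0.3  0.5] q6 -2.16 tilt [-0.001  0.001 -1.   ]
top [ -96.4 -131.1] base [ -96.  -130.3] beam ctr [ -50.  -131.2] beam end [ -72.2 -131.1] top edge pts [ -96.4 -137.1]
 turn -0.000 shift [152.9  71.3 -91.4]
 turn 0.000 shift [33. -0. -0.]
```

Request:
arm_command([
  [[10,12,-15.2,0],[20,12,-15.2,0],[25,12,-15.2,0],[25,12,-15.2,0],[25,12,-15.2,0],[25,11.3,-15.4,0],[22,0,0,0],[0,0,0,0],[0,0,0,0],[0,0,0,0]],
])

```text
t: 45.95
tcp_pos: [0.4473, -0.2447, 0.0824]
tool_rot: [0.524, -0.476, -0.522, -0.476]
force: [0.1, 1.2, 0.1]
finger_gap: 0.402
```

Run:
```python
from h import *
T=st(); print(w2j(T[:2,3])); go(j2w(-97,-131),.047,np.pi/2+JIG['a'],T)
snap('wrist','w20'); im=cv2.imread('pics/w20.png'); cv2.imwrite('pics/w20c.png',cv2.resize(im[160:384,110:410],(800,597),interpolation=cv2.INTER_CUBIC))
```

```text
t 46.0 tcp [ 0.4473 -0.2447  0.0824] yaw 1.665 gap 0.402 F [0.1 1.2 0.1] q6 -2.39 tilt [ 0.001 -0.001 -1.   ]
[ -96.29105976 -132.00567223]
 turn 0.000 shift [35.4  0.8  1. ]
```

View pics/w20c.png

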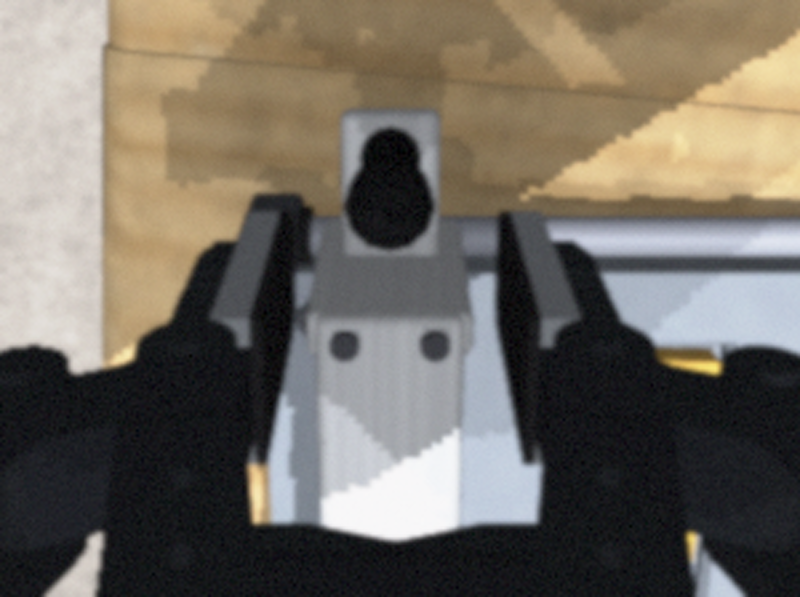

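The knob is centred at (390,200). Lower, grip and run.

Request:
arm_command([
  [[15,0.8,0.6,0],[15,0,0,0],[5,0,0,0],[0,0,0,0],[0,0,0,0]],
])

```text
t: 46.5
tcp_pos: [0.446, -0.2445, 0.0474]
tool_rot: [0.523, -0.476, -0.522, -0.476]
force: [0.6, -0.2, -0.4]
finger_gap: 0.401
```

Request:
arm_command([
  [[0,0,0,0],[0,0,0,0],[0,0,0,0],[0,0,0,0]],
], jaw=0, force=60)

```text
t: 46.9
tcp_pos: [0.446, -0.2449, 0.0476]
tool_rot: [0.524, -0.476, -0.522, -0.476]
force: [0.4, 0.2, 5.7]
finger_gap: 0.166
```

Request:
arm_command([
  [[0,0,3,0],[0,0,8,0],[0,0,12,0],[0,0,12,0],[0,0,12,0],[0,0,12,0],[0,0,12,0],[0,0,12,0],[0,0,12,0],[0,0,12,0]],
])

```text
t: 47.9
tcp_pos: [0.436, -0.1384, 0.0476]
tool_rot: [0.524, -0.476, -0.522, -0.476]
force: [-0.9, -2.9, 7.2]
finger_gap: 0.163
```

```bash
python3 -c "
from h import *
T=st();print(w2j(T[:2,3]))"
```

```text
t 47.9 tcp [ 0.436  -0.1384  0.0476] yaw 1.664 gap 0.163 F [-0.9 -2.9  7.2] q6 -2.22 tilt [ 0.002 -0.002 -1.   ]
[-97.52186401 -25.07510087]
```

Request:
arm_command([
  [[0,0,13,0],[0,0,13,0],[0,0,13,0],[0,0,13,0],[0,0,13,0],[0,0,13,0],[0,0,13,0],[0,0,13,0],[0,0,10,0],[0,0,6,0]],
])

```text
t: 48.9
tcp_pos: [0.4246, -0.0181, 0.0475]
tool_rot: [0.524, -0.476, -0.522, -0.476]
force: [-1.6, -1.6, 9.8]
finger_gap: 0.166
```

Request:
arm_command([
  [[0,0,4,0],[0,0,0,0],[0,0,0,0]],
])

```text
t: 49.2
tcp_pos: [0.4242, -0.0141, 0.0475]
tool_rot: [0.523, -0.476, -0.522, -0.476]
force: [-0.6, 1.8, 9.3]
finger_gap: 0.163
```

```bash
python3 -c "
from h import *
T=st();print(w2j(T[:2,3]))"
```

```text
t 49.2 tcp [ 0.4242 -0.0141  0.0475] yaw 1.664 gap 0.163 F [-0.6  1.8  9.3] q6 -1.96 tilt [ 0.001 -0.    -1.   ]
[-97.51540101  99.78407014]
```

Request:
arm_command([
  [[0,0,3,0],[0,0,2,0],[0,0,0,0],[0,0,0,0]],
])

```text
t: 49.6
tcp_pos: [0.4243, -0.0133, 0.0476]
tool_rot: [0.525, -0.476, -0.522, -0.474]
force: [-6.8, -25.8, 7.7]
finger_gap: 0.161
```

Run:
```python
from h import *
T=st();print(w2j(T[:2,3])); snap('top','t1'); im=cv2.imread('pics/t1.png'); cv2.imwrite('pics/t1c.png',cv2.resize(im[150:255,230:390],(800,525),interpolation=cv2.INTER_CUBIC))
```

```text
t 49.6 tcp [ 0.4243 -0.0133  0.0476] yaw 1.668 gap 0.161 F [ -6.8 -25.8   7.7] q6 -1.95 tilt [ 0.002 -0.005 -1.   ]
[-97.36511347 100.55431277]
```

It is hard on the far stop: -26 N at jig y 100.5. Now back.

Request:
arm_command([
  [[0,0,-6,0],[0,0,-12,0],[0,0,-14,0],[0,0,-14,0],[0,0,-14,0],[0,0,-14,0],[0,0,-14,0],[0,0,-14,0],[0,0,-14,0],[0,0,-14,0]],
])

```text
t: 50.65
tcp_pos: [0.436, -0.1391, 0.0476]
tool_rot: [0.523, -0.476, -0.522, -0.477]
force: [1.1, 3.6, 7.2]
finger_gap: 0.162
```

Request:
arm_command([
  [[0,0,-14,0],[0,0,-14,0],[0,0,-14,0],[0,0,-14,0],[0,0,-14,0],[0,0,-14,0],[0,0,-12,0],[0,0,-9,0],[0,0,-5,0],[0,0,0,0]],
])

```text
t: 51.65
tcp_pos: [0.4465, -0.2497, 0.0476]
tool_rot: [0.524, -0.476, -0.522, -0.476]
force: [-1.3, -1.4, 5.6]
finger_gap: 0.164
```

```bash
python3 -c "
from h import *
T=st();print(w2j(T[:2,3]))"
```

```text
t 51.6 tcp [ 0.4465 -0.2497  0.0476] yaw 1.664 gap 0.164 F [-1.3 -1.4  5.6] q6 -2.39 tilt [ 0.002 -0.002 -1.   ]
[ -97.56659558 -136.93443959]
```

Request:
arm_command([
  [[0,0,-3,0],[0,0,0,0],[0,0,0,0]],
])

```text
t: 51.95
tcp_pos: [0.4465, -0.2506, 0.0476]
tool_rot: [0.523, -0.476, -0.522, -0.477]
force: [1.1, 4.0, 8.0]
finger_gap: 0.16
```

Request:
arm_command([
  [[0,0,2,0],[0,0,0,0],[0,0,0,0]],
])

```text
t: 52.25
tcp_pos: [0.4465, -0.2499, 0.0476]
tool_rot: [0.524, -0.476, -0.522, -0.476]
force: [-0.7, 0.5, 5.9]
finger_gap: 0.166
```

Request:
arm_command([
  [[0,0,0,0],[0,0,0,0],[0,0,0,0],[-20,0,0,0],[-25,0,0,0],[-25,0,0,0],[0,0,0,0],[0,0,0,0]],
], jaw=40)

```text
t: 53.05
tcp_pos: [0.4459, -0.2493, 0.1167]
tool_rot: [0.523, -0.476, -0.523, -0.476]
force: [-0.6, -0.8, -0.4]
finger_gap: 0.4
```

Run:
```python
from h import *
T=st();print(w2j(T[:2,3])); go(j2w(77,-64.5),.11,np.pi/2+JIG['a'],T,'knob0')
```

```text
t 53.0 tcp [ 0.4459 -0.2493  0.1167] yaw 1.664 gap 0.400 F [-0.6 -0.8 -0.4] q6 -2.39 tilt [ 0. -0. -1.]
[ -98.11298144 -136.43125954]
knob0 turn -0.001 shift [   6.8 -175.1   71.9]
```

Request:
arm_command([
  [[0,-29,12,0],[0,-29,12,0],[0,-29,12,0],[0,-29,12,0],[0,-29,12,0],[0,-30,12,0],[20,0,0,0],[15,0,0,0],[0,0,0,0],[0,0,0,0]],
], jaw=27)

```text
t: 54.05
tcp_pos: [0.6119, -0.1613, 0.0802]
tool_rot: [-0.521, 0.477, 0.524, 0.476]
force: [-0.8, 0.1, -0.2]
finger_gap: 0.269
```

Run:
```python
from h import *
T=st();print(w2j(T[:2,3])); go(j2w(77,-64.5),.037,np.pi/2+JIG['a'],T,'knob0')
C=cam('wrist'); print('pred knob top px',proj(C,np.r_[j2w(76,-64),.046])); snap('wrist','w21'); im=cv2.imread('pics/w21.png'); cv2.imwrite('pics/w21c.png',cv2.resize(im[100:384,90:470],(800,598),interpolation=cv2.INTER_CUBIC))
```

```text
t 54.0 tcp [ 0.6119 -0.1613  0.0802] yaw 1.663 gap 0.269 F [-0.8  0.1 -0.2] q6 -2.10 tilt [-0.003  0.001 -1.   ]
[ 75.49715487 -64.52524129]
knob0 turn -0.002 shift [43.2 -1.6 -0. ]
pred knob top px [[257.17881072 227.2318429 ]]
```

View pics/w21c.png

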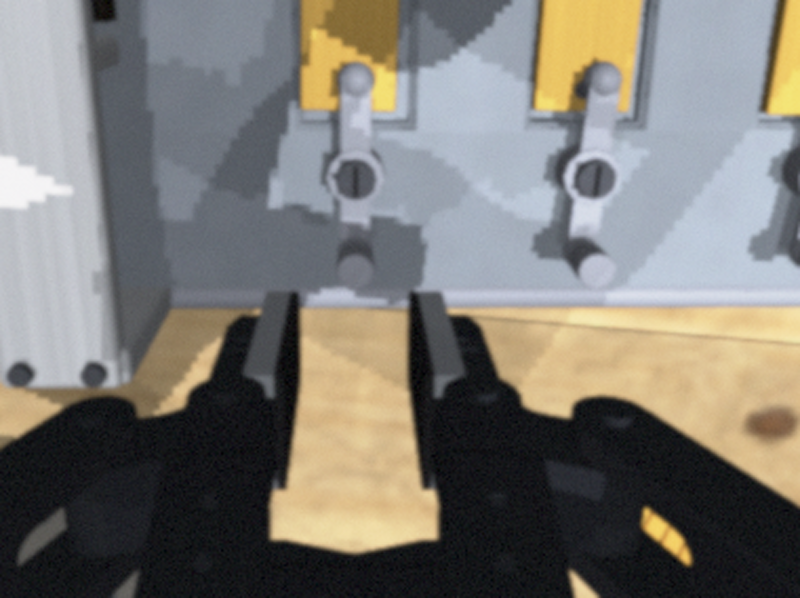

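Knob 0 is centred. Pinch and swing it clear.

Request:
arm_command([
  [[15,0,0,0],[15,0,0,0],[12,0,0,0],[0,0,0,0],[0,0,0,0]],
])

```text
t: 54.6
tcp_pos: [0.6131, -0.1612, 0.0389]
tool_rot: [-0.522, 0.476, 0.523, 0.476]
force: [0.6, -0.3, 0.7]
finger_gap: 0.273
```

Request:
arm_command([
  [[0,0,0,0],[0,0,0,0],[0,0,0,0],[0,0,0,0]],
], jaw=0, force=40)

```text
t: 55.0
tcp_pos: [0.6138, -0.1613, 0.04]
tool_rot: [0.523, -0.476, -0.522, -0.476]
force: [0.5, 1.5, -0.1]
finger_gap: 0.073
```

Request:
arm_command([
  [[0,0.1,-2.2,0],[0,0.3,-2.2,0],[0,0.6,-2.1,0],[0,0.7,-2.1,0],[0,1.0,-2.0,0],[0,1.1,-1.9,0],[0,1.4,-1.7,0],[0,1.5,-1.6,0],[0,1.7,-1.4,0],[0,1.8,-1.3,0]],
])

```text
t: 56.0
tcp_pos: [0.6091, -0.1793, 0.04]
tool_rot: [0.524, -0.474, -0.52, -0.48]
force: [10.5, 9.2, -4.5]
finger_gap: 0.074
```

Request:
arm_command([
  [[0,1.9,-1.0,0],[0,2.0,-1.0,0],[0,2.0,-0.7,0],[0,1.5,-0.4,0],[0,0,0,0],[0,0,0,0]],
])

```text
t: 56.6
tcp_pos: [0.5974, -0.184, 0.0398]
tool_rot: [-0.522, 0.476, 0.523, 0.476]
force: [-0.8, 3.7, 3.6]
finger_gap: 0.074
```

```bash
python3 -c "
from h import *
T=st();print(w2j(T[:2,3])); snap('wrist','w22')"
```

```text
t 56.6 tcp [ 0.5974 -0.184   0.0398] yaw 1.664 gap 0.074 F [-0.8  3.7  3.6] q6 -2.14 tilt [-0.001  0.001 -1.   ]
[ 58.90112135 -85.78862557]
```

Request:
arm_command([
  [[0,0,0,0],[0,0,0,0],[0,0,0,0],[-20,0,0,0],[-20,0,0,0],[0,-6,28,0],[0,-6,28,0],[0,-6,28,0],[0,0,0,0],[0,0,0,0]],
], jaw=29)

```text
t: 57.65
tcp_pos: [0.6084, -0.0991, 0.0796]
tool_rot: [0.524, -0.476, -0.523, -0.476]
force: [0.1, -0.2, 0.2]
finger_gap: 0.289
```

Run:
```python
from h import *
T=st();print(w2j(T[:2,3])); go(j2w(77,-0.8),.039,np.pi/2+JIG['a'],T,'knob1')
C=cam('wrist'); im=snap('wrist','w23')[:,:,::-1]; p=proj(C,np.r_[j2w(76,0),.046])[0]; print(p)
u,v=p.astype(int); g=cv2.cvtColor(np.ascontiguousarray(im),cv2.COLOR_BGR2GRAY)[v-14:v+14,u-20:u+20]; 
c=cv2.HoughCircles(cv2.resize(g,None,fx=4,fy=4,interpolation=2),cv2.HOUGH_GRADIENT,1,40,param1=80,param2=12,minRadius=18,maxRadius=36)
if c is not None:
  for q in c[0][:3]: print('knob1',q, w2j(ray(C,[q[0]/4+u-20,q[1]/4+v-14],.046)[0]))
```

```text
t 57.6 tcp [ 0.6084 -0.0991  0.0796] yaw 1.666 gap 0.289 F [ 0.1 -0.2  0.2] q6 -2.01 tilt [ 0.001 -0.001 -1.   ]
[77.84539716 -2.21073383]
knob1 turn 0.000 shift [40.6  0.9  1.4]
[260.4305684  223.41734058]
```

Request:
arm_command([
  [[15,0.5,0.8,0],[15,0,0,0],[11,0,0,0],[0,0,0,0],[0,0,0,0]],
])

```text
t: 58.2
tcp_pos: [0.607, -0.0986, 0.0376]
tool_rot: [-0.522, 0.477, 0.523, 0.476]
force: [0.1, 0.1, 1.2]
finger_gap: 0.294
```

Request:
arm_command([
  [[0,0,0,0],[0,0,0,0],[0,0,0,0],[0,0,0,0]],
], jaw=0)

```text
t: 58.6
tcp_pos: [0.6078, -0.0985, 0.0389]
tool_rot: [0.523, -0.476, -0.522, -0.476]
force: [1.4, 0.7, -1.1]
finger_gap: 0.083
```

Request:
arm_command([
  [[0,0.1,-2.2,0],[0,0.3,-2.2,0],[0,0.6,-2.1,0],[0,0.7,-2.1,0],[0,1.0,-2.0,0],[0,1.1,-1.9,0],[0,1.4,-1.7,0],[0,1.5,-1.6,0],[0,1.7,-1.4,0],[0,1.8,-1.3,0]],
])

```text
t: 59.6
tcp_pos: [0.6032, -0.1152, 0.039]
tool_rot: [0.523, -0.474, -0.52, -0.481]
force: [11.5, 12.4, -5.3]
finger_gap: 0.077
```

Request:
arm_command([
  [[0,1.9,-1.0,0],[0,2.0,-1.0,0],[0,2.0,-0.7,0],[0,1.5,-0.4,0],[0,0,0,0],[0,0,0,0]],
])

```text
t: 60.2
tcp_pos: [0.5965, -0.1201, 0.0392]
tool_rot: [0.524, -0.474, -0.52, -0.48]
force: [9.1, 8.0, -5.5]
finger_gap: 0.08
```

```bash
python3 -c "
from h import *
T=st();print(w2j(T[:2,3]))"
```

```text
t 60.2 tcp [ 0.5965 -0.1201  0.0392] yaw 1.661 gap 0.080 F [ 9.1  8.  -5.5] q6 -2.05 tilt [ 0.01   0.001 -1.   ]
[ 63.9586104  -22.03739747]
```

Request:
arm_command([
  [[0,2,0,0],[0,2,0.3,0],[0,1.5,0.3,0],[0,0,0,0],[0,0,0,0]],
])

```text
t: 60.7
tcp_pos: [0.5953, -0.1204, 0.0394]
tool_rot: [0.527, -0.473, -0.517, -0.482]
force: [16.0, 9.8, -10.8]
finger_gap: 0.076
```

```bash
python3 -c "
from h import *
T=st();print(w2j(T[:2,3]))"
```

```text
t 60.7 tcp [ 0.5953 -0.1204  0.0394] yaw 1.659 gap 0.076 F [ 16.    9.8 -10.8] q6 -2.05 tilt [ 0.019 -0.    -1.   ]
[ 62.76900589 -22.17656578]
```

Request:
arm_command([
  [[0,0,0,0],[0,0,0,0],[0,0,0,0],[-20,0,0,0],[-20,0,0,0],[0,0,0,0],[0,0,0,0]],
], jaw=29)

```text
t: 61.4
tcp_pos: [0.5862, -0.1218, 0.0789]
tool_rot: [0.523, -0.476, -0.522, -0.476]
force: [-0.7, 0.5, 0.2]
finger_gap: 0.289
```

Run:
```python
from h import *
T=st();print(w2j(T[:2,3])); go(j2w(77,63),.079,np.pi/2+JIG['a'],T,'knob2'); snap('wrist','w24')
```

```text
t 61.4 tcp [ 0.5862 -0.1218  0.0789] yaw 1.664 gap 0.289 F [-0.7  0.5  0.2] q6 -2.05 tilt [ 0. -0. -1.]
[ 53.551519   -22.77668241]
knob2 turn -0.002 shift [ -0.1 -23.4  85.8]
```

Request:
arm_command([
  [[0,-8,28,0],[0,-8,28,0],[0,-7.4,28.5,0],[0,0,0,0],[0,0,0,0],[15,0,0,0],[15,0,0,0],[11,0,0,0],[0,0,0,0],[0,0,0,0]],
])

```text
t: 62.45
tcp_pos: [0.6014, -0.0355, 0.0367]
tool_rot: [-0.522, 0.477, 0.523, 0.476]
force: [0.4, 0.5, -0.2]
finger_gap: 0.288
```

```bash
python3 -c "
from h import *
T=st();print(w2j(T[:2,3]))"
```

```text
t 62.5 tcp [ 0.6014 -0.0355  0.0367] yaw 1.663 gap 0.288 F [ 0.4  0.5 -0.2] q6 -1.91 tilt [-0.002  0.    -1.   ]
[76.85513154 61.70688648]
```

Request:
arm_command([
  [[0,0,0,0],[0,0,0,0],[0,0,0,0],[0,0,0,0]],
], jaw=0)

```text
t: 62.85
tcp_pos: [0.6022, -0.0352, 0.0379]
tool_rot: [0.523, -0.476, -0.522, -0.476]
force: [0.9, -0.6, -1.8]
finger_gap: 0.078
```

Request:
arm_command([
  [[0,0.1,-2.1,0],[0,0.3,-2.1,0],[0,0.6,-2.0,0],[0,0.7,-2.0,0],[0,1.0,-1.9,0],[0,1.1,-1.8,0],[0,1.4,-1.6,0],[0,1.5,-1.5,0],[0,1.7,-1.4,0],[0,1.8,-1.3,0]],
])

```text
t: 63.85
tcp_pos: [0.5975, -0.0521, 0.038]
tool_rot: [0.524, -0.474, -0.52, -0.479]
force: [5.5, 4.6, -5.1]
finger_gap: 0.083
```

Request:
arm_command([
  [[0,1.9,-1.0,0],[0,2.0,-1.0,0],[0,2.0,-0.7,0],[0,1.5,-0.4,0],[0,1.5,0,0],[0,0,0,0],[0,0,0,0]],
])

```text
t: 64.55
tcp_pos: [0.5853, -0.0568, 0.0379]
tool_rot: [0.523, -0.476, -0.522, -0.477]
force: [1.5, 5.6, 1.6]
finger_gap: 0.084
```

```bash
python3 -c "
from h import *
T=st();print(w2j(T[:2,3]))"
```

```text
t 64.5 tcp [ 0.5853 -0.0568  0.0379] yaw 1.663 gap 0.084 F [1.5 5.6 1.6] q6 -1.95 tilt [ 0.002  0.001 -1.   ]
[58.787894   42.03189086]
```

Request:
arm_command([
  [[0,0,0,0],[0,0,0,0],[0,0,0,0],[-20,0,0,0],[-25,0,0,0],[-30,18,0,0],[-30,18,0,0],[-30,18,0,0],[-30,18,0,0],[-30,18,0,0]],
], jaw=42)

```text
t: 65.55
tcp_pos: [0.494, -0.0664, 0.2338]
tool_rot: [0.523, -0.476, -0.523, -0.476]
force: [0.5, -0.9, 0.8]
finger_gap: 0.426
```

Request:
arm_command([
  [[0,0,0,0],[0,0,0,0],[0,0,0,0],[0,0,0,0]],
])

```text
t: 65.95
tcp_pos: [0.495, -0.0659, 0.2313]
tool_rot: [-0.522, 0.476, 0.524, 0.476]
force: [0.7, -1.1, 0.3]
finger_gap: 0.424
```

Run:
```python
from h import *
T=rects('w25',.025,(80,400,80,260)); im=cv2.imread('pics/w25.png'); cv2.imwrite('pics/w25b.png',cv2.resize(im[60:330,40:400],(800,600),interpolation=cv2.INTER_CUBIC))
C=cam('wrist'); f=lambda x,y,z:proj(C,np.r_[j2w(x,y),z])[0].round(1)
for i in range(3): print(i,[((f(54-26*np.cos(a),-64+64*i+26*np.sin(a),.028)-[40,60])*2.222).round(0).tolist() for a in (0.9,1.2,1.5)])
```

```text
t 66.0 tcp [ 0.495  -0.0659  0.2313] yaw 1.664 gap 0.424 F [ 0.7 -1.1  0.3] q6 -2.02 tilt [-0.002  0.001 -1.   ]
(333, 199, 67, 61) [556.3  61.4  70.   73.4   5.4] jig [ 41.1 162.4] sub mean
(265, 159, 27, 70) [525.8 -41.6  76.1  26.3   4.7] jig [ 1.  62.8] sub mean
(204, 158, 26, 70) [ 530.6 -104.8   76.    25.8    4.7] jig [-0.1 -0.6] sub mean
(142, 157, 30, 71) [ 536.3 -168.    76.8   26.8    4. ] jig [ -0.5 -64.1] sub mean
(80, 80, 320, 111) [469.3 -80.  109.7 318.6   5.4] jig [-58.9  29.9] sub mean
0 [[307.0, 374.0], [316.0, 387.0], [320.0, 401.0]]
1 [[439.0, 374.0], [447.0, 386.0], [451.0, 401.0]]
2 [[571.0, 374.0], [579.0, 386.0], [581.0, 401.0]]
```

View pics/w25b.png

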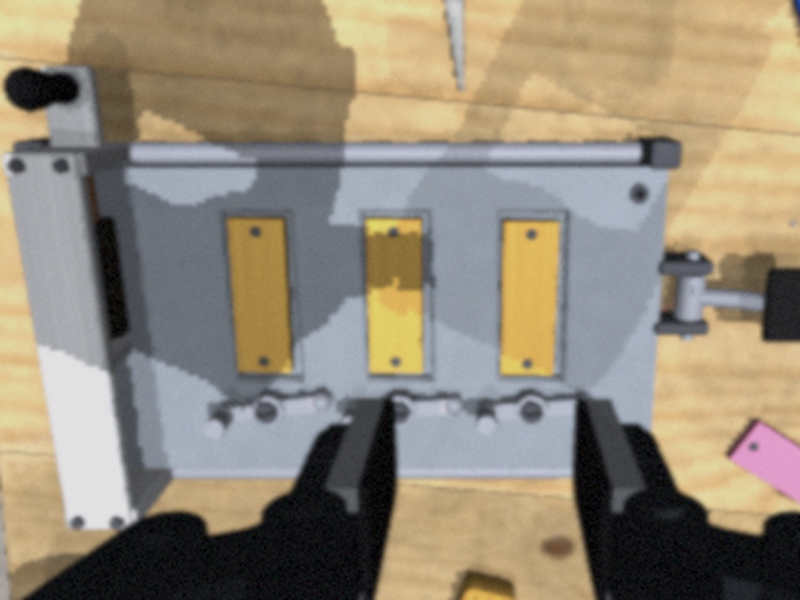

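All the noses are swung clear, at about 1.4 to 1.5 rad: (320,397), (452,405) and (~580,400). The plates are still in their pockets and the carriage is parked. Now the ejector.

Run:
```python
from h import *
T=st(); C=cam('wrist'); print('pad px',proj(C,np.r_[j2w(0,184),.039]))
im=cv2.imread('pics/w25.png'); m=cv2.inRange(cv2.cvtColor(im,cv2.COLOR_BGR2HSV),(0,0,0),(180,255,60)); k=np.zeros_like(m);k[160:230,370:430]=m[160:230,370:430]
c=max(cv2.findContours(k,0,2)[0],key=cv2.contourArea); print(cv2.boundingRect(c)); P=ray(C,c.reshape(-1,2),.037)[:,:2]; r=cv2.minAreaRect((P*1000).astype('f4')); print(r,w2j(np.array(r[0])/1000))
T=go(j2w(0,185),.075,np.pi/2+JIG['a'],T)
```

```text
t 66.0 tcp [ 0.495  -0.0659  0.2314] yaw 1.664 gap 0.421 F [-1.1 -0.3 -0.5] q6 -2.02 tilt [-0.002  0.001 -1.   ]
pad px [[397.61378298 197.36001759]]
(384, 181, 28, 32)
((513.295654296875, 78.5089111328125), (33.019798278808594, 26.53214454650879), 5.368308067321777) [-8.63856363e-02  1.83535964e+02]
 turn -0.001 shift [156.4 -32.3 143.3]
```

The pad measures at jig (-0.1, 183.5), 33 x 27 mm, which matches the description.

Request:
arm_command([
  [[0,-4.5,20.3,0],[10,-4.5,20.3,0],[30,-4.5,20.3,0],[30,-4.5,20.3,0],[30,-4.5,20.3,0],[30,-4.5,20.3,0],[26,-4.5,20.3,0],[0,0,0,0],[0,0,0,0],[0,0,0,0]],
], jaw=0)

```text
t: 67.0
tcp_pos: [0.5141, 0.0778, 0.0772]
tool_rot: [0.523, -0.476, -0.522, -0.476]
force: [0.4, 0.2, 0.5]
finger_gap: -0.003
```

Request:
arm_command([
  [[15,0,0,0],[12,0,0,0],[5,0,0,0],[3,0,0,0],[3,0,0,0],[3,0,0,0],[3,0,0,0],[0,0,0,0],[0,0,0,0]],
])

```text
t: 67.9
tcp_pos: [0.5134, 0.0796, 0.0333]
tool_rot: [-0.523, 0.476, 0.523, 0.477]
force: [-0.8, 4.6, 4.5]
finger_gap: -0.0
```

```bash
python3 -c "
from h import *
T=st();print(w2j(T[:2,3]))"
```

```text
t 67.9 tcp [0.5134 0.0796 0.0333] yaw 1.664 gap -0.000 F [-0.8  4.6  4.5] q6 -1.73 tilt [ 0.001  0.001 -1.   ]
[1.65618242e-01 1.84600434e+02]
```

Request:
arm_command([
  [[3,0,0,0],[3,0,0,0],[2,0,0,0],[0,0,0,0]],
])

```text
t: 68.3
tcp_pos: [0.5134, 0.0807, 0.0263]
tool_rot: [-0.522, 0.476, 0.523, 0.478]
force: [-0.6, 10.8, 12.7]
finger_gap: -0.001
```

Request:
arm_command([
  [[2,0,0,0],[1,0,0,0],[0,0,0,0],[0,0,0,0]],
])

```text
t: 68.7
tcp_pos: [0.5134, 0.0807, 0.0257]
tool_rot: [0.523, -0.475, -0.522, -0.478]
force: [-4.9, 12.0, 32.7]
finger_gap: -0.001
```

The lever is at its bottom stop, with 33 N at z 0.0257. I'll rise and check the tray and plates.

Request:
arm_command([
  [[-10,0,0,0],[-30,0,0,0],[-30,0,0,0],[0,5,-30,0],[0,1,-30,0],[0,0,-30,0],[0,0,-30,0],[0,0,0,0],[0,0,0,0],[0,0,0,0]],
], jaw=42)

```text
t: 69.7
tcp_pos: [0.5179, -0.0409, 0.0915]
tool_rot: [-0.523, 0.476, 0.523, 0.476]
force: [-0.7, 0.0, 0.0]
finger_gap: 0.419
```

Run:
```python
from h import *
T=st()
for z in (.025,.0295): 
    print(z); rects('w26',z,(150,370,60,330))
print('tcp jig',w2j(T[:2,3])); go(j2w(1,64),.06,np.pi/2+JIG['a'],T,'p2')
snap('top','t2'); a=cv2.imread('pics/t0.png',0).astype(int); b=cv2.imread('pics/t2.png',0).astype(int)
d=cv2.blur(np.abs(a-b).astype('f4'),(5,5)); r=d[165:235,120:225]; print('tray diff mean/max',r.mean(),r.max())
ys,xs=np.nonzero(d>15); print('changed cols/rows hist',np.histogram(xs,8,(0,512))[0],np.histogram(ys,8,(0,384))[0])
```

```text
t 69.7 tcp [ 0.5179 -0.0409  0.0915] yaw 1.665 gap 0.419 F [-0.7  0.   0. ] q6 -1.96 tilt [-0.001  0.    -1.   ]
0.025
t 69.7 tcp [ 0.5179 -0.0409  0.0915] yaw 1.665 gap 0.419 F [-0.7  0.   0. ] q6 -1.96 tilt [-0.001  0.    -1.   ]
(234, 161, 44, 115) [527.3 -41.1  78.4  26.8   4.8] jig [ 2.5 63.2] sub mean
(150, 160, 30, 115) [ 5.319e+02 -9.900e+01  7.910e+01  1.930e+01  3.000e-01] jig [1.7 5.1] sub mean
(356, 117, 14, 67) [476.1  19.9  40.5   8.   10.6] jig [-42.6 128.7] sub mean
(150, 60, 220, 42) [441.3 -46.4  22.5 128.    5.4] jig [-83.6  66. ] sub mean
0.0295
t 69.8 tcp [ 0.518  -0.0407  0.0915] yaw 1.665 gap 0.417 F [-0.1 -0.5  0.7] q6 -1.96 tilt [-0.001  0.    -1.   ]
(234, 161, 43, 115) [525.5 -41.1  76.7  26.    4.9] jig [ 0.8 63.3] sub mean
(150, 160, 29, 115) [ 5.301e+02 -9.790e+01  7.740e+01  1.830e+01  4.000e-01] jig [0.  6.3] sub mean
(356, 117, 14, 67) [475.3  18.9  39.5   7.9  10. ] jig [-43.5 127.7] sub mean
(150, 60, 220, 42) [441.4 -46.2  22.  125.3   5.4] jig [-83.4  66.2] sub mean
tcp jig [-6.73364771 64.19229612]
p2 turn -0.001 shift [31.5 -7.8 -0.2]
tray diff mean/max 50.13819 103.72
changed cols/rows hist [24274 24325 24475 24440 24310 23947 23867 23042] [24569 24263 24159 24303 24210 23276 23662 24238]
```

Run:
```python
from h import *
ims={n:cv2.imread(f'pics/{n}.png',0).astype('f4') for n in('t0','t1','t2')}
for n,i in ims.items(): print(n,i.mean(),i.std(), ims['t0'].shape)
def edge(i,r): 
    i=cv2.GaussianBlur(i,(0,0),1); i=(i-i.mean())/i.std(); g=np.hypot(cv2.Sobel(i,5,1,0),cv2.Sobel(i,5,0,1)); return g[r[0]:r[1],r[2]:r[3]].copy()
for nm,r in (('tray',(165,235,120,225)),('mat',(228,282,138,216)),('jig',(160,245,265,395)),('blue',(240,285,235,270)),('full',(0,384,0,512))):
    for n in ('t1','t2'): print(nm,n,cv2.phaseCorrelate(edge(ims['t0'],r),edge(ims[n],r),cv2.createHanningWindow((r[3]-r[2],r[1]-r[0]),5)))
```

```text
t0 135.7846 35.37401 (384, 512)
t1 149.79187 48.32274 (384, 512)
t2 149.29869 47.46517 (384, 512)
tray t1 ((-17.78725242015655, -2.751826958275892), -0.004637954350361608)
tray t2 ((-0.6410620699391814, -3.287651590431281), 0.1376641056665177)
mat t1 ((-12.86810977811141, -8.351781531689277), 0.04816808038287693)
mat t2 ((2.745685040242954, -8.124171782884368), 0.06170999253237689)
jig t1 ((-3.1945761307692067, -20.57942066196628), 0.19681004795027368)
jig t2 ((2.330438558908824, 6.310554969131616), 0.15745009732344514)
blue t1 ((-2.2403748268681483, -4.661622474485771), 0.3299322440300459)
blue t2 ((-1.6962290975805914, -12.289708186886742), 0.16706692554332592)
full t1 ((-0.05681534981300729, 0.045137412200091376), 0.3527182452380657)
full t2 ((0.16381969711957822, 0.06038951749127364), 0.37630908365827054)
```

The arm hides part of the top view, so I'll look at the tray with the wrist camera from a pose where nothing blocks it.

Request:
arm_command([
  [[-16,-17.2,31.6,0],[-16,-17.2,31.6,0],[-16,-17.2,31.6,0],[-16,-17.2,31.6,0],[-16,-17.2,31.6,0],[-16,-17.2,31.6,0],[-16,-17.2,31.6,0],[-16,-17.2,31.6,0],[-16,-17.2,31.6,0],[-16,-17.2,31.6,0]],
])

```text
t: 70.85
tcp_pos: [0.6597, 0.2914, 0.252]
tool_rot: [-0.523, 0.476, 0.523, 0.475]
force: [1.0, -1.5, -0.3]
finger_gap: 0.419
```

Request:
arm_command([
  [[0,0,0,0],[0,0,0,0],[0,0,0,0],[0,0,0,0]],
])

```text
t: 71.25
tcp_pos: [0.6593, 0.2878, 0.2505]
tool_rot: [-0.522, 0.477, 0.523, 0.476]
force: [0.2, -0.6, 0.1]
finger_gap: 0.42
```

Run:
```python
from h import *
T=st(); C=cam('wrist'); im=snap('wrist','w27')[:,:,::-1]
a=-.063; c,s=np.cos(a),np.sin(a)
q=np.array([[x*58,y*91] for x,y in((1,1),(1,-1),(-1,-1),(-1,1))])@np.array([[c,s],[-s,c]])/1000+[.577,.293]
print('pred corners',proj(C,np.c_[q,np.full(4,.016)]).round(0).tolist())
g=cv2.GaussianBlur(cv2.cvtColor(np.ascontiguousarray(im),cv2.COLOR_BGR2GRAY),(0,0),1.2); e=cv2.Canny(g,25,60)
L=cv2.HoughLinesP(e,1,np.pi/360,35,minLineLength=45,maxLineGap=8)
for l in sorted(L[:,0].tolist(),key=lambda l:-np.hypot(l[2]-l[0],l[3]-l[1]))[:24]:
    P=ray(C,[l[:2],l[2:]],.016)[:,:2]*1000; print(l,P.round(0).tolist(),'len %.0f ang %.1f'%(np.hypot(*(P[1]-P[0])),np.degrees(np.arctan2(*(P[1]-P[0])[::-1]))%180))
```

```text
t 71.2 tcp [0.6593 0.2878 0.2505] yaw 1.663 gap 0.420 F [ 0.2 -0.6  0.1] q6 -1.41 tilt [-0.003 -0.001 -1.   ]
pred corners [[343.0, 150.0], [177.0, 124.0], [188.0, 5.0], [369.0, 36.0]]
[13, 119, 217, 138] [[641.0, 23.0], [641.0, 242.0]] len 219 ang 90.0
[192, 20, 368, 50] [[527.0, 210.0], [538.0, 389.0]] len 179 ang 86.4
[192, 17, 365, 46] [[524.0, 210.0], [534.0, 385.0]] len 175 ang 86.6
[181, 122, 345, 148] [[627.0, 202.0], [639.0, 382.0]] len 180 ang 86.4
[168, 227, 306, 251] [[750.0, 191.0], [765.0, 356.0]] len 166 ang 84.6
[173, 223, 305, 246] [[744.0, 197.0], [759.0, 354.0]] len 158 ang 84.7
[215, 134, 343, 154] [[637.0, 239.0], [645.0, 381.0]] len 142 ang 86.5
[2, 363, 103, 291] [[965.0, -26.0], [843.0, 112.0]] len 184 ang 131.6
[191, 127, 202, 7] [[631.0, 213.0], [514.0, 220.0]] len 118 ang 176.9
[413, 293, 511, 360] [[809.0, 496.0], [896.0, 646.0]] len 174 ang 60.0
[181, 126, 296, 143] [[631.0, 203.0], [638.0, 328.0]] len 126 ang 86.9
[344, 154, 370, 43] [[645.0, 382.0], [531.0, 390.0]] len 114 ang 176.1
[341, 149, 365, 42] [[640.0, 378.0], [531.0, 385.0]] len 110 ang 176.5
[132, 35, 165, 138] [[546.0, 151.0], [646.0, 186.0]] len 106 ang 19.1
[182, 129, 191, 24] [[634.0, 204.0], [530.0, 209.0]] len 104 ang 176.9
[188, 126, 197, 23] [[631.0, 210.0], [529.0, 215.0]] len 102 ang 177.0
[75, 72, 162, 126] [[586.0, 92.0], [633.0, 182.0]] len 102 ang 62.6
[10, 271, 107, 292] [[825.0, -0.0], [844.0, 117.0]] len 118 ang 81.1
[231, 134, 326, 148] [[635.0, 257.0], [640.0, 361.0]] len 105 ang 87.0
[28, 101, 64, 189] [[620.0, 41.0], [714.0, 72.0]] len 99 ang 18.6
[211, 247, 298, 265] [[770.0, 242.0], [784.0, 349.0]] len 107 ang 82.5
[211, 243, 298, 260] [[765.0, 242.0], [778.0, 348.0]] len 106 ang 83.3
[262, 141, 347, 154] [[639.0, 291.0], [645.0, 385.0]] len 95 ang 86.6
[217, 248, 298, 264] [[771.0, 250.0], [783.0, 348.0]] len 100 ang 83.1
```

The tray lines give a centre near (0.584, 0.296), yaw -0.061 and width about 116 mm, as specified. Now I'll fetch plate 2 from the jig.

```bash
cat >> h.py <<'E'
def tray(f):
    T=st(); C=cam('wrist'); im=snap('wrist',f)[:,:,::-1]
    g=cv2.GaussianBlur(cv2.cvtColor(np.ascontiguousarray(im),cv2.COLOR_BGR2GRAY),(0,0),1.2)
    L=cv2.HoughLinesP(cv2.Canny(g,25,60),1,np.pi/360,35,minLineLength=45,maxLineGap=8)[:,0].tolist()
    for l in sorted(L,key=lambda l:-np.hypot(l[2]-l[0],l[3]-l[1])):
        P=ray(C,[l[:2],l[2:]],.016)[:,:2]*1000; n=np.hypot(*(P[1]-P[0])); m=P.mean(0)
        if n>95 and n<190 and 480<m[0]<700 and 150<m[1]<430: print(P.round(0).tolist(),'len %.0f ang %.1f'%(n,np.degrees(np.arctan2(*(P[1]-P[0])[::-1]))%180))
    return T
E
python3 - <<'E'
from h import *
T=st(); T=go(j2w(0.3,63.8),.09,np.pi/2+JIG['a'],T,'p2')
E
```

```text
t 71.3 tcp [0.6596 0.2877 0.2508] yaw 1.663 gap 0.419 F [-0.4 -0.5 -1. ] q6 -1.41 tilt [-0.002 -0.001 -1.   ]
p2 turn -0.003 shift [ 161.3  164.7 -314.1]
```

Request:
arm_command([
  [[6,16.4,-31.3,0],[10,16.4,-31.3,0],[15,16.4,-31.3,0],[18,16.4,-31.3,0],[20,16.4,-31.3,0],[20,16.4,-31.3,0],[20,16.4,-31.3,0],[20,16.4,-31.3,0],[20,16.4,-31.3,0],[15,16.4,-31.3,0]],
], jaw=40)

```text
t: 72.3
tcp_pos: [0.5247, -0.0396, 0.0867]
tool_rot: [-0.522, 0.477, 0.523, 0.476]
force: [-0.2, -0.3, -0.6]
finger_gap: 0.396
```

Request:
arm_command([
  [[0,0,0,0],[0,0,0,0],[0,0,0,0],[0,0,0,0]],
])

```text
t: 72.7
tcp_pos: [0.527, -0.0371, 0.0883]
tool_rot: [0.524, -0.475, -0.523, -0.476]
force: [-0.2, 0.4, -0.4]
finger_gap: 0.399
```

Run:
```python
from h import *
T=rects('w28',.0295,(200,330,100,330)); print(w2j(T[:2,3])); go(j2w(0.3,63.6),.0268,np.pi/2+JIG['a'],T,'p2')
```

```text
t 72.7 tcp [ 0.527  -0.0371  0.0883] yaw 1.665 gap 0.399 F [-0.2  0.4 -0.4] q6 -1.95 tilt [ 0.002 -0.    -1.   ]
(229, 147, 45, 118) [525.7 -41.   76.2  26.2   4.8] jig [ 1.  63.4] sub mean
[ 2.64236668 67.10009959]
p2 turn 0.000 shift [61.5  2.4 -3.5]
```

Request:
arm_command([
  [[15,2,-3.2,0],[20,0,0,0],[20,0,0,0],[6,0,0,0],[0,0,0,0],[0,0,0,0]],
])

```text
t: 73.35
tcp_pos: [0.5251, -0.041, 0.0272]
tool_rot: [0.523, -0.476, -0.523, -0.476]
force: [0.0, -0.2, 0.7]
finger_gap: 0.402
```

Request:
arm_command([
  [[0,0,0,0],[0,0,0,0],[0,0,0,0],[0,0,0,0],[0,0,0,0],[0,0,0,0]],
], jaw=0, force=60)

```text
t: 73.95
tcp_pos: [0.5252, -0.0413, 0.027]
tool_rot: [0.523, -0.476, -0.522, -0.477]
force: [2.6, 2.3, 5.1]
finger_gap: 0.261
```

Request:
arm_command([
  [[-10,0,0,0],[-20,0,0,0],[-30,0,0,0],[0,0,0,0],[0,0,0,0]],
])

```text
t: 74.45
tcp_pos: [0.5241, -0.0415, 0.0869]
tool_rot: [0.523, -0.476, -0.523, -0.476]
force: [-0.0, -0.3, -1.9]
finger_gap: 0.262
```

Run:
```python
from h import *
T=st(); go([.66,.288],.2,np.pi/2-.061,T,'look tray')
```

```text
t 74.5 tcp [ 0.5241 -0.0415  0.0869] yaw 1.664 gap 0.262 F [-0.  -0.3 -1.9] q6 -1.96 tilt [-0. -0. -1.]
look tray turn 0.154 shift [-113.3 -115.5  337.1]
```

Plate 2 is held, with a gap of 0.262.

Request:
arm_command([
  [[-10,0,0,0.077],[-10,0,0,0.077],[-10,-11.5,33.7,0],[-10,-11.5,33.7,0],[-10,-11.5,33.7,0],[-10,-11.5,33.7,0],[-10,-11.5,33.7,0],[-10,-11.5,33.7,0],[-10,-11.5,33.7,0],[-10,-11.5,33.7,0]],
])

```text
t: 75.45
tcp_pos: [0.6317, 0.2231, 0.1846]
tool_rot: [-0.484, 0.516, 0.485, 0.513]
force: [0.8, -0.3, -0.7]
finger_gap: 0.26
```

Request:
arm_command([
  [[-10,-11.5,33.7,0],[-3,-11.5,33.7,0],[0,0,0,0],[0,0,0,0],[0,0,0,0],[0,0,0,0]],
])

```text
t: 76.05
tcp_pos: [0.659, 0.2866, 0.1985]
tool_rot: [-0.484, 0.516, 0.485, 0.514]
force: [-0.0, 0.6, -1.0]
finger_gap: 0.257
```

Run:
```python
from h import *
T=tray('w29'); go([.587,.346],.08,np.pi/2-.061,T,'place +50')
```

```text
t 76.0 tcp [0.659  0.2866 0.1985] yaw 1.509 gap 0.257 F [-0.   0.6 -1. ] q6 -1.25 tilt [-0.003 -0.001 -1.   ]
[[523.0, 212.0], [534.0, 390.0]] len 179 ang 86.4
[[527.0, 217.0], [538.0, 393.0]] len 176 ang 86.4
[[511.0, 218.0], [627.0, 209.0]] len 116 ang 175.8
[[516.0, 220.0], [628.0, 213.0]] len 112 ang 176.6
[[641.0, 382.0], [531.0, 389.0]] len 110 ang 176.2
[[628.0, 204.0], [635.0, 316.0]] len 112 ang 86.5
[[550.0, 165.0], [645.0, 201.0]] len 102 ang 21.0
[[638.0, 281.0], [646.0, 384.0]] len 103 ang 85.9
place +50 turn -0.001 shift [118.6  75.2  55. ]
```

The tray is unmoved. I'll place this plate in its +y slot.

Request:
arm_command([
  [[10,18.8,14,0],[20,18.8,14,0],[28,18.8,14,0],[30,18.8,13,0],[30,0,0,0],[0,0,0,0],[0,0,0,0],[0,0,0,0]],
])

```text
t: 76.9
tcp_pos: [0.5902, 0.3474, 0.0837]
tool_rot: [-0.485, 0.514, 0.484, 0.517]
force: [0.2, -0.2, -1.3]
finger_gap: 0.253
```

Request:
arm_command([
  [[25,0,0,0],[25,0,0,0],[12,0,0,0],[5,0,0,0],[0,0,0,0],[0,0,0,0]],
])

```text
t: 77.5
tcp_pos: [0.5892, 0.3479, 0.016]
tool_rot: [-0.485, 0.514, 0.484, 0.516]
force: [-0.8, 0.3, -1.2]
finger_gap: 0.255
```

Run:
```python
from h import *
T=st()
```

```text
t 77.5 tcp [0.5892 0.3479 0.016 ] yaw 1.510 gap 0.255 F [-0.8  0.3 -1.2] q6 -1.14 tilt [ 0.002  0.001 -1.   ]
```

Request:
arm_command([
  [[3,0,0,0],[2.5,0,0,0],[0,0,0,0],[0,0,0,0]],
])

```text
t: 77.9
tcp_pos: [0.5888, 0.3479, 0.0105]
tool_rot: [-0.485, 0.514, 0.484, 0.516]
force: [-1.6, -0.3, 5.9]
finger_gap: 0.26
```

Request:
arm_command([
  [[0,0,0,0],[0,0,0,0],[0,0,0,0],[-10,0,0,0],[-25,0,0,0],[-35,0,0,0],[-10,0,0,0],[0,0,0,0],[0,0,0,0]],
], jaw=38)

```text
t: 78.8
tcp_pos: [0.5874, 0.3473, 0.0886]
tool_rot: [-0.484, 0.515, 0.485, 0.515]
force: [0.1, -0.3, -0.5]
finger_gap: 0.382
```

Run:
```python
from h import *
T=rects('w30',.012,(200,330,100,340)); go(j2w(0.3,-0.2),.09,np.pi/2+JIG['a'],T,'p1')
```

```text
t 78.8 tcp [0.5874 0.3473 0.0886] yaw 1.510 gap 0.382 F [ 0.1 -0.3 -0.5] q6 -1.14 tilt [-0.001 -0.    -1.   ]
(204, 274, 108, 66) [668.1 343.   80.9  55.   86.6] jig [179.  432.2] sub mean
(200, 147, 81, 111) [588.  336.1  51.8  77.   86.1] jig [ 98.6 432.9] sub mean
(200, 100, 130, 156) [574.1 355.8  79.6 109.3  89.9] jig [ 86.6 453.9] sub mean
p1 turn -0.155 shift [  -1.1   98.8 -444.3]
```

Request:
arm_command([
  [[0,0,0,-0.078],[0,0,0,-0.077],[0,8.2,-37,0],[0,8.2,-37,0],[0,8.2,-37,0],[0,8.2,-37,0],[0,8.2,-37,0],[0,8.2,-37,0],[0,8.2,-37,0],[0,8.2,-37,0]],
], jaw=40)

```text
t: 79.85
tcp_pos: [0.5491, 0.0454, 0.0876]
tool_rot: [-0.522, 0.477, 0.524, 0.475]
force: [0.3, 0.8, -0.6]
finger_gap: 0.399
```

Request:
arm_command([
  [[0,8.2,-37,0],[0,8.2,-37,0],[0,8.2,-37,0],[0,8.2,-37,0],[0,0,0,0],[0,0,0,0],[0,0,0,0],[0,0,0,0]],
])

```text
t: 80.65
tcp_pos: [0.5314, -0.1022, 0.0886]
tool_rot: [-0.523, 0.476, 0.524, 0.475]
force: [-0.6, -0.7, -0.5]
finger_gap: 0.4
```

Run:
```python
from h import *
T=rects('w31',.0295,(200,330,100,330)); print(w2j(T[:2,3])); go(j2w(0.3,-0.2),.0268,np.pi/2+JIG['a'],T,'p1')
```

```text
t 80.7 tcp [ 0.5314 -0.1022  0.0886] yaw 1.667 gap 0.400 F [-0.6 -0.7 -0.5] q6 -2.06 tilt [-0.001  0.001 -1.   ]
(232, 148, 44, 117) [ 530.2 -104.6   75.8   25.9    4.5] jig [-0.6 -0.4] sub mean
[0.91038388 1.93489024]
p1 turn 0.002 shift [61.8  0.5 -2.2]
```

Request:
arm_command([
  [[15,0.3,-1.6,0],[20,0,0,0],[20,0,0,0],[6.2,0,0,0],[0,0,0,0],[0,0,0,0]],
])

```text
t: 81.3
tcp_pos: [0.5321, -0.105, 0.0284]
tool_rot: [0.523, -0.476, -0.523, -0.476]
force: [0.4, 1.0, -0.0]
finger_gap: 0.397
```

Request:
arm_command([
  [[0,0,0,0],[0,0,0,0],[0,0,0,0],[0,0,0,0],[0,0,0,0],[0,0,0,0]],
], jaw=0)

```text
t: 81.9
tcp_pos: [0.5322, -0.1055, 0.0286]
tool_rot: [0.523, -0.476, -0.523, -0.476]
force: [0.5, 0.0, 6.0]
finger_gap: 0.003
```

Request:
arm_command([
  [[-10,0,0,0],[-20,0,0,0],[-30,0,0,0],[-10,0,0,0.077],[-10,0,0,0.077],[0,0,0,0],[0,0,0,0]],
])

```text
t: 82.6
tcp_pos: [0.5315, -0.1054, 0.1081]
tool_rot: [-0.485, 0.514, 0.485, 0.514]
force: [-0.1, -0.3, 0.2]
finger_gap: -0.003
```

Run:
```python
from h import *
T=st(); go([.66,.288],.2,np.pi/2-.061,T,'look tray')
```

```text
t 82.6 tcp [ 0.5315 -0.1054  0.1081] yaw 1.513 gap -0.003 F [-0.1 -0.3  0.2] q6 -1.91 tilt [ 0. -0. -1.]
look tray turn 0.003 shift [ -92.  -104.3  400.5]
```

It slipped off the top because the arm settled at 28.4 mm rather than 26.8. I'll turn back, check the height, and retry lower.

Request:
arm_command([
  [[10,0,0,-0.077],[10,0,0,-0.077],[0,0,0,0],[0,0,0,0],[0,0,0,0]],
], jaw=40)

```text
t: 83.1
tcp_pos: [0.5317, -0.1054, 0.0879]
tool_rot: [-0.523, 0.476, 0.523, 0.476]
force: [-0.1, 0.3, 0.3]
finger_gap: 0.397
```

Run:
```python
from h import *
for z in(.025,.0295): T=rects('w32',z,(200,330,100,330))
print(w2j(T[:2,3])); go(j2w(0,-0.3),.026,np.pi/2+JIG['a'],T,'p1')
```

```text
t 83.1 tcp [ 0.5317 -0.1054  0.0879] yaw 1.664 gap 0.397 F [-0.1  0.3  0.3] q6 -2.07 tilt [-0.  0. -1.]
(237, 148, 44, 118) [ 531.8 -104.6   77.7   26.4    4.5] jig [ 1.1 -0.5] sub mean
t 83.2 tcp [ 0.5318 -0.1054  0.0881] yaw 1.664 gap 0.402 F [0.1 0.1 0.7] q6 -2.07 tilt [ 0. -0. -1.]
(237, 147, 44, 118) [ 530.1 -104.7   75.9   25.8    4.5] jig [-0.7 -0.5] sub mean
[ 1.02923838 -1.31584702]
p1 turn -0.001 shift [62.1  1.   1. ]
```

Still raised: 75.9 x 25.8 mm fits z 29.5. Retry, checking the height before I close.

Request:
arm_command([
  [[15,0.6,0.6,0],[20,0,0,0],[20,0,0,0],[6.7,0,0,0],[0,0,0,0],[0,0,0,0],[0,0,0,0]],
])

```text
t: 83.9
tcp_pos: [0.5317, -0.1051, 0.0272]
tool_rot: [0.524, -0.476, -0.522, -0.476]
force: [-0.3, -0.1, -0.4]
finger_gap: 0.399
```

Request:
arm_command([
  [[1,0,0,0],[0,0,0,0],[0,0,0,0]],
])

```text
t: 84.2
tcp_pos: [0.5312, -0.1049, 0.0255]
tool_rot: [0.523, -0.476, -0.523, -0.476]
force: [0.1, -0.5, -0.9]
finger_gap: 0.402
```

Request:
arm_command([
  [[0,0,0,0],[0,0,0,0],[0,0,0,0],[0,0,0,0],[0,0,0,0],[0,0,0,0]],
], jaw=0)

```text
t: 84.8
tcp_pos: [0.5311, -0.1048, 0.0255]
tool_rot: [0.523, -0.476, -0.523, -0.476]
force: [-0.1, 1.0, 5.0]
finger_gap: 0.266
```

Request:
arm_command([
  [[-10,0,0,0],[-20,0,0,0],[-30,0,0,0],[-10,0,0,0.077],[-10,0,0,0.077],[0,0,0,0],[0,0,0,0]],
])

```text
t: 85.5
tcp_pos: [0.5308, -0.1047, 0.1052]
tool_rot: [-0.485, 0.514, 0.485, 0.514]
force: [-0.8, -0.2, -1.3]
finger_gap: 0.27
```

Run:
```python
from h import *
T=st(); go([.66,.288],.2,np.pi/2-.061,T,'look tray')
```

```text
t 85.5 tcp [ 0.5308 -0.1047  0.1052] yaw 1.513 gap 0.270 F [-0.8 -0.2 -1.3] q6 -1.91 tilt [-0.  0. -1.]
look tray turn 0.003 shift [ -94.8 -105.   399.9]
```

Held, with a gap of 0.27. Carry it to the look pose.

Request:
arm_command([
  [[-9.5,-10.5,36,0],[-9.5,-10.5,36,0],[-9.5,-10.5,36,0],[-9.5,-10.5,36,0],[-9.5,-10.5,36,0],[-9.5,-10.5,36,0],[-9.5,-10.5,36,0],[-9.5,-10.5,36,0],[-9.5,-10.5,36,0],[-9.5,-10.5,36,0]],
])

```text
t: 86.5
tcp_pos: [0.6569, 0.2496, 0.1989]
tool_rot: [-0.485, 0.515, 0.486, 0.513]
force: [0.5, 0.2, -1.1]
finger_gap: 0.267
```

Request:
arm_command([
  [[0,0,36,0],[0,0,4,0],[0,0,0,0],[0,0,0,0],[0,0,0,0],[0,0,0,0]],
])

```text
t: 87.1
tcp_pos: [0.6598, 0.2867, 0.2]
tool_rot: [-0.484, 0.515, 0.484, 0.515]
force: [0.1, -0.1, -1.6]
finger_gap: 0.267
```

Run:
```python
from h import *
T=tray('w33'); go([.584,.296],.08,np.pi/2-.061,T,'place 0')
```

```text
t 87.1 tcp [0.6598 0.2867 0.2   ] yaw 1.509 gap 0.267 F [ 0.1 -0.1 -1.6] q6 -1.25 tilt [-0.001 -0.    -1.   ]
[[524.0, 213.0], [535.0, 391.0]] len 178 ang 86.5
[[527.0, 216.0], [538.0, 392.0]] len 176 ang 86.5
[[630.0, 204.0], [642.0, 386.0]] len 182 ang 86.5
[[636.0, 234.0], [645.0, 384.0]] len 151 ang 86.5
[[629.0, 204.0], [635.0, 333.0]] len 129 ang 87.3
[[533.0, 210.0], [647.0, 203.0]] len 114 ang 176.2
[[544.0, 161.0], [646.0, 200.0]] len 109 ang 20.9
[[540.0, 215.0], [648.0, 209.0]] len 108 ang 176.3
[[640.0, 382.0], [538.0, 389.0]] len 102 ang 176.3
[[525.0, 293.0], [532.0, 393.0]] len 100 ang 86.5
[[518.0, 220.0], [615.0, 214.0]] len 97 ang 176.2
place 0 turn -0.000 shift [120.1  76.2   4.7]
```

Request:
arm_command([
  [[10,19,1.1,0],[20,19,1.2,0],[28,19,1.2,0],[30,18,1.2,0],[30,0,0,0],[0,0,0,0],[0,0,0,0],[0,0,0,0]],
])

```text
t: 87.95
tcp_pos: [0.5873, 0.2975, 0.0842]
tool_rot: [-0.485, 0.514, 0.484, 0.516]
force: [0.5, -0.4, -0.7]
finger_gap: 0.266
```

Request:
arm_command([
  [[25,0,0,0],[25,0,0,0],[12,0,0,0],[5,0,0,0],[0,0,0,0],[0,0,0,0],[0,0,0,0]],
])

```text
t: 88.65
tcp_pos: [0.5861, 0.2977, 0.0165]
tool_rot: [-0.485, 0.514, 0.484, 0.515]
force: [-0.1, 0.0, -0.8]
finger_gap: 0.266
```

Request:
arm_command([
  [[4,0,0,0],[3.5,0,0,0],[0,0,0,0],[0,0,0,0]],
])

```text
t: 89.05
tcp_pos: [0.5857, 0.2976, 0.0092]
tool_rot: [-0.485, 0.514, 0.485, 0.515]
force: [-2.0, -0.5, 6.6]
finger_gap: 0.263
```

Request:
arm_command([
  [[0,0,0,0],[0,0,0,0],[0,0,0,0],[-10,0,0,0],[-25,0,0,0],[-35,0,0,0],[-10,0,0,0],[0,0,0,0],[0,0,0,0]],
], jaw=38)

```text
t: 89.95
tcp_pos: [0.5846, 0.2972, 0.0873]
tool_rot: [-0.485, 0.515, 0.485, 0.514]
force: [-0.3, 0.1, 0.3]
finger_gap: 0.383
```

Run:
```python
from h import *
T=st(); go(j2w(0.3,-64),.09,np.pi/2+JIG['a'],T,'p0')
```

```text
t 90.0 tcp [0.5846 0.2972 0.0873] yaw 1.511 gap 0.383 F [-0.3  0.1  0.3] q6 -1.21 tilt [-0.001 -0.    -1.   ]
p0 turn -0.154 shift [  -2.5   91.2 -458.5]
```

Request:
arm_command([
  [[-2.5,0,0,-0.077],[0,0,0,-0.077],[0,7.6,-38,0],[0,7.6,-38,0],[0,7.6,-38,0],[0,7.6,-38,0],[0,7.6,-38,0],[0,7.6,-38,0],[0,7.6,-38,0],[0,7.6,-38,0]],
], jaw=40)

```text
t: 90.95
tcp_pos: [0.5516, -0.0122, 0.0885]
tool_rot: [-0.522, 0.477, 0.524, 0.475]
force: [-0.1, -0.0, -0.1]
finger_gap: 0.4
```

Request:
arm_command([
  [[0,7.6,-38,0],[0,7.6,-38,0],[0,7.6,-38,0],[0,7.6,-38,0],[0,0,-2.5,0],[0,0,0,0],[0,0,0,0],[0,0,0,0]],
])

```text
t: 91.75
tcp_pos: [0.537, -0.1659, 0.0896]
tool_rot: [-0.523, 0.476, 0.524, 0.475]
force: [-0.3, -0.5, 0.8]
finger_gap: 0.399
```

Run:
```python
from h import *
T=rects('w34',.0295,(200,330,100,330)); print(w2j(T[:2,3])); go(j2w(0,-64.2),.026,np.pi/2+JIG['a'],T,'p0')
```

```text
t 91.8 tcp [ 0.537  -0.1659  0.0896] yaw 1.667 gap 0.399 F [-0.3 -0.5  0.8] q6 -2.17 tilt [-0.002  0.001 -1.   ]
(232, 148, 44, 117) [ 535.9 -168.2   76.1   25.9    4.3] jig [ -0.9 -64.2] sub mean
[  0.42811389 -62.02321179]
p0 turn 0.001 shift [63.6  0.3 -2.3]
```

Request:
arm_command([
  [[15,0.3,-1.6,0],[20,0,0,0],[20,0,0,0],[9,0,0,0],[0,0,0,0],[0,0,0,0],[0,0,0,0]],
])

```text
t: 92.5
tcp_pos: [0.5381, -0.1694, 0.0271]
tool_rot: [0.524, -0.476, -0.522, -0.476]
force: [0.2, 0.0, -0.0]
finger_gap: 0.4
```

Request:
arm_command([
  [[1,0,0.6,0],[0,0,0,0],[0,0,0,0]],
])

```text
t: 92.8
tcp_pos: [0.5374, -0.1688, 0.0256]
tool_rot: [0.523, -0.476, -0.523, -0.476]
force: [-0.2, -0.1, -0.1]
finger_gap: 0.399
```

Request:
arm_command([
  [[0,0,0,0],[0,0,0,0],[0,0,0,0],[0,0,0,0],[0,0,0,0],[0,0,0,0]],
], jaw=0)

```text
t: 93.4
tcp_pos: [0.5374, -0.1688, 0.0256]
tool_rot: [0.523, -0.476, -0.523, -0.476]
force: [-1.2, -0.0, 5.2]
finger_gap: 0.265
```

Request:
arm_command([
  [[-10,0,0,0],[-20,0,0,0],[-30,0,0,0],[-10,0,0,0.077],[-10,0,0,0.077],[0,0,0,0],[0,0,0,0]],
])

```text
t: 94.1
tcp_pos: [0.5371, -0.1686, 0.1052]
tool_rot: [-0.485, 0.514, 0.485, 0.514]
force: [0.0, 0.3, -1.1]
finger_gap: 0.266
```

Run:
```python
from h import *
T=st(); go([.66,.288],.2,np.pi/2-.061,T,'look tray')
```

```text
t 94.1 tcp [ 0.5371 -0.1686  0.1052] yaw 1.513 gap 0.266 F [ 0.   0.3 -1.1] q6 -2.02 tilt [-0.  0. -1.]
look tray turn 0.003 shift [-94.8 -94.8 463.2]
```

Request:
arm_command([
  [[-9.5,-8,37.5,0],[-9.5,-8,37.5,0],[-9.5,-8,37.5,0],[-9.5,-8,37.5,0],[-9.5,-8,37.5,0],[-9.5,-8,37.5,0],[-9.5,-8,37.5,0],[-9.5,-8,37.5,0],[-9.5,-8,37.5,0],[-9.5,-8,37.5,0]],
])

```text
t: 95.1
tcp_pos: [0.639, 0.2024, 0.1991]
tool_rot: [-0.485, 0.515, 0.486, 0.514]
force: [0.9, -0.3, -1.1]
finger_gap: 0.266
```

Request:
arm_command([
  [[0,-8,37.5,0],[0,-7,37.5,0],[0,0,13,0],[0,0,0,0],[0,0,0,0],[0,0,0,0],[0,0,0,0]],
])

```text
t: 95.8
tcp_pos: [0.6598, 0.286, 0.2002]
tool_rot: [-0.484, 0.515, 0.484, 0.515]
force: [-0.5, -0.4, 0.2]
finger_gap: 0.266
```

Run:
```python
from h import *
T=tray('w35'); go([.581,.246],.08,np.pi/2-.061,T,'place -50')
```

```text
t 95.8 tcp [0.6598 0.286  0.2002] yaw 1.509 gap 0.266 F [-0.5 -0.4  0.2] q6 -1.25 tilt [-0.001 -0.001 -1.   ]
[[523.0, 211.0], [535.0, 391.0]] len 180 ang 86.5
[[527.0, 217.0], [538.0, 393.0]] len 176 ang 86.5
[[630.0, 194.0], [641.0, 377.0]] len 183 ang 86.5
[[519.0, 219.0], [627.0, 213.0]] len 109 ang 176.8
[[639.0, 383.0], [531.0, 389.0]] len 108 ang 176.7
[[549.0, 163.0], [645.0, 200.0]] len 102 ang 21.0
[[553.0, 165.0], [647.0, 201.0]] len 101 ang 21.1
[[639.0, 282.0], [645.0, 385.0]] len 103 ang 86.5
place -50 turn -0.001 shift [120.2  76.1 -44.7]
```

Request:
arm_command([
  [[10,19,-11,0],[20,19,-11,0],[28,19,-11,0],[30,18,-10.5,0],[30,0,0,0],[0,0,0,0],[0,0,0,0],[0,0,0,0]],
])

```text
t: 96.65
tcp_pos: [0.5845, 0.2491, 0.0842]
tool_rot: [-0.486, 0.513, 0.484, 0.516]
force: [-0.9, -0.9, -0.9]
finger_gap: 0.265
```

Request:
arm_command([
  [[25,0,0,0],[25,0,0,0],[12,0,0,0],[5,0,0,0],[0,0,0,0],[0,0,0,0],[0,0,0,0]],
])

```text
t: 97.35
tcp_pos: [0.5833, 0.2491, 0.0164]
tool_rot: [-0.485, 0.514, 0.484, 0.515]
force: [0.7, 0.0, -0.1]
finger_gap: 0.264
```

Request:
arm_command([
  [[4,0,0,0],[3.5,0,0,0],[0,0,0,0],[0,0,0,0]],
])

```text
t: 97.75
tcp_pos: [0.5829, 0.249, 0.0095]
tool_rot: [-0.485, 0.514, 0.485, 0.515]
force: [-1.3, -1.5, 8.9]
finger_gap: 0.267
```

Request:
arm_command([
  [[0,0,0,0],[0,0,0,0],[0,0,0,0],[-10,0,0,0],[-25,0,0,0],[-35,0,0,0],[-35,0,0,0],[-35,-20,10,0],[-35,-20,10,0],[0,-20,10,0]],
], jaw=38)

```text
t: 98.75
tcp_pos: [0.6483, 0.2766, 0.1905]
tool_rot: [-0.487, 0.511, 0.483, 0.519]
force: [1.0, 0.7, 0.6]
finger_gap: 0.38
```

Request:
arm_command([
  [[0,-16,9,0],[0,0,0,0],[0,0,0,0],[0,0,0,0]],
])

```text
t: 99.15
tcp_pos: [0.6591, 0.2828, 0.1823]
tool_rot: [-0.484, 0.515, 0.485, 0.514]
force: [0.1, -0.7, 1.1]
finger_gap: 0.377
```

Run:
```python
from h import *
T=tray('w36'); C=cam('wrist'); im=cv2.imread('pics/w36.png'); hsv=cv2.cvtColor(im,cv2.COLOR_BGR2HSV)
for z,y in((.012,346),(.012,297),(.012,247)):
    u,v=proj(C,[.585,y/1000,z])[0].astype(int); print('plate px',u,v,hsv[v-4:v+5,u-4:u+5].reshape(-1,3).mean(0).round(0))
u,v=proj(C,[.585,.322,.005])[0].astype(int); print('floor px',u,v,hsv[v-4:v+5,u-4:u+5].reshape(-1,3).mean(0).round(0))
for lo in (120,150,170):
    m=cv2.inRange(hsv,(18,lo,60),(35,255,255)); m[200:]=0
    for c in cv2.findContours(m,0,2)[0]:
        if cv2.contourArea(c)>500: print(lo,cv2.boundingRect(c),np.round(np.hstack(cv2.minAreaRect((ray(C,c.reshape(-1,2),.012)[:,:2]*1000).astype('f4'))),1))
```

```text
t 99.2 tcp [0.6591 0.2828 0.1823] yaw 1.511 gap 0.377 F [ 0.1 -0.7  1.1] q6 -1.26 tilt [-0.002 -0.001 -1.   ]
[[527.0, 211.0], [538.0, 392.0]] len 182 ang 86.6
[[524.0, 211.0], [535.0, 391.0]] len 180 ang 86.6
[[630.0, 196.0], [641.0, 378.0]] len 182 ang 86.6
[[636.0, 237.0], [645.0, 384.0]] len 147 ang 86.6
[[524.0, 270.0], [531.0, 392.0]] len 122 ang 86.6
[[640.0, 382.0], [537.0, 389.0]] len 103 ang 176.3
[[528.0, 219.0], [628.0, 213.0]] len 100 ang 176.5
plate px 324 83 [ 26. 135. 221.]
plate px 268 86 [ 25. 137. 221.]
plate px 210 90 [ 20. 150. 199.]
floor px 296 85 [ 15. 107. 179.]
120 (310, 42, 37, 92) [589.8 347.9  27.1  75.9  85.5]
120 (254, 40, 33, 93) [585.6 298.1  27.1  76.4  85.7]
120 (198, 40, 32, 92) [582.3 249.7  26.8  75.8  85.2]
150 (256, 42, 29, 37) [563.4 299.6  23.9  28.6  86.6]
150 (200, 41, 29, 57) [568.4 251.2  23.5  45.5  83.9]
```

All three plates measure about 76 x 27 mm at tray height. Relative to the tray centre they sit at y of about +50, 0 and -49 mm, within its walls. I'm handing in.

```bash
python3 -c "
from h import *
T=st(); print(ticket.sign_off())"
```

```text
t 99.2 tcp [0.6592 0.2828 0.1823] yaw 1.511 gap 0.381 F [ 0.2 -0.3  0.7] q6 -1.26 tilt [-0.002 -0.001 -1.   ]
the job is handed in; nothing more can be done
None
```

The job is handed in at about 99 s of the 210 s allowed; the hand-in reported no verdict. I seated and clipped all three brass plates, then ran the brush carriage to its far stop and back to its parking stop. After that I swung the clips clear, pressed the ejector to its stop and laid the plates in the tray.

**Last checks**
- **Plates:** each reads about 76 x 27 mm at tray height, so flat. They lie about 50 mm apart and inside the tray walls. The tray had not moved.
- **Clips:** all three were at about 1.4 to 1.5 rad when last seen, before the ejector was pressed. I did not look at them again.
- **Carriage:** it was left about 1 mm from its parking stop and not touched afterwards.
- **Spool, wax and glue:** I kept away from these and did not check them at the end.

**Went wrong or disagreed**
- **Missed grips:** two closed over the top of a plate, one on the mat and one in the jig. Both worked when I gripped lower.
- **First plate:** I set it down once and regripped it higher, because I judged it too low to enter the pocket.
- **Clip 1:** opening it met about 16 N of resistance at the end, which I took for its stop. The next picture showed it clear.
- **Cameras:** the top and wrist cameras differed by about 1 to 2 mm throughout.

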